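Fit the bridging comb into the power module's terminal block

ROBOT

A 6-joint arm with a two-finger parallel gripper is mounted at the origin on the work surface. World frame = base frame: x ahead of the robot, y to its left, z up, the work surface at z = 0. Lengths are in m, angles in degrees, forces in N, time in s.
With the tool pointing down it reaches from about 0.35 to 0.975 m from the base axis. Payload 7.1 kg.
Tool frame: the origin (TCP) lies between the finger pads; the fingertips stand 8 mm ahead of it and the grasp point (between the pads) lies 11 mm behind it (env.nose_length is the distance from the TCP to the fingertips, in m); z points along the fingers, y is the direction in which the jaws open and shut (so a half turn about z gives the same grasp; the last joint's range is limited). The gripper opens to 88 mm and grips with 3 to 60 N. Pads are 20 mm wide; open, the fingers measure 115 mm over their backs; the gripper's body (75 mm by 178 mm) begins 61 mm behind the grasp point.
Start: joints at [-72.193, 24.242, 93.386, -0, 62.372, -1.089], TCP at [0.202, -0.591, 0.231] pointing down, gripper open.
Joint ranges: [-172.04, 172.04], [-51.8, 120.97], [4.93, 147.93], [-75.15, 255.16], [6.16, 154.13], [-145.62, 145.62]. Speed limits (degrees/s): [136.94, 136.94, 172.46, 180, 180, 180].

INTERFACE

Orientations are given as [roll, pitch, yaw] about the fixed x, y, z axes, in that order (R = Rz(yaw) Ry(pitch) Rx(roll)).
In Python, from bench import env gives the robot as it stands.
- The arm moves only by the tool play_rows, never from a script. Its argument "motion" is a list of rows, each an object of numbers: "dx", "dy", "dz": the shift along the world's x, y, z in units of 0.025 m (1.0 is 0.025 m); "wx", "wy", "wz": the turn, a rotation vector about the world's x, y, z in units of 0.08 rad (1.0 is 0.08 rad); "jaw": the closure, from -1 (fully open) to 1 (shut), so that 0 is half open. A call has 1 to 10 rows; each row shifts and turns the pose as measured when the row begins; what a row does not reach is not made up. A row lasts 1/10 s, in which the tool goes at most 50 mm and 8.59 degrees, less where a joint would pass 70% of its speed; a pose out of reach is approached as far as the arm can. A call with a number of a shift or a turn outside -1 to 1 is refused whole. A call with a gripper value outside its range is refused whole. The fingers move at their own pace and stop on an object; "force" is the grip in N (left out, the last holds). Time passes only in rows, so rows that do not move let the fingers close. It gives the time, the measured TCP pose, the force and the opening at its end, in the units of the state.
- env.get_state(): the state, without advancing time (a new reading comes with each control period).
- env.camera(name): name is "scene" or "side" or "wrist"; returns (picture, depth): 400x640x3 uint8, blue, green, red; 400x640 float32, m along the optical axis (not along the pixel's ray), 0 where there is no reading.
- env.camera_params(name): a dict with "mtx" (3x3 intrinsics, pixels), "k1" (the pictures are not rectified: a ray, as slopes to the right and down, at radius r is drawn at 1 + k1 r^2 times it, then the intrinsics apply), "world_to_cam" (4x4, takes a point from world to camera coordinates). Camera axes: x right, y up, looking along -z (the intrinsics and any distortion apply to the point x, -y, -z); pixel columns grow to the right and rows downward; lengths in m; the calibration is good to about 2 mm. A picture is of the moment at which its call begins: read the wrist's pose just before it. camera_params takes no time and is no camera call; for the wrist camera it gives the pose at the moment of the call.
- env.finish_job(): hands the job in, once; it reports no verdict.
The state is a dict: "time": time; "q": joint angles; "qd": joint speeds; "tau": joint torques, N m; "tcp_pos": TCP position; "ee_rot": TCP orientation; "wrist_force": force on the tool from outside, world axes, zero at the start; "ft_torque": the same for the moment, N m; "grip_width": opening from 0.0 (shut) to 1.0 (fully open).
Only numpy, scipy, OpenCV 4.12 (cv2) and the standard library are available. Lean on these libraries where they do the work, as an engineer would, in place of code of your own. Each camera call takes 0.05 s, during which the arm holds its last target. There are 200 camera calls.

TASK

Take the red five-blade bridging comb out of the black rack, where only its two ends are free to grip, stand it upright on its blades on the yellow rest plate and let go, as it has to be taken another way for fitting. Then take it again and lower it, without dropping it, so that all five copper blades enter the five slots of the white terminal block between the two blue capacitors, where only its long sides are free to grip; push it fully home and let go. Do not tip the comb over, and leave the other things on the bench where they are.

Things in the scene. Friction and masses are not known exactly. Their poses are not given: they have to be found in the camera images.
- comb: Loose red plastic comb, about 140 g, standing in the rack. Origin: centre of the plane of the blade tips; x along its length, z up. Five copper blades (4 mm in x, 20 in y, 12 mm pitch, middle one at x = 0, rounded tips) from z = 0 to 14 mm; body 60 (x) x 24 (y) mm from z = 14 to 32; on it a grip rib 60 x 14 mm from z = 32 to 62, the top. Same after a half turn about z.
- comb_grip (a point): Middle of the comb's grip rib, 47 mm above the blade tips; axes as the comb's. The ends of body and rib are flush flat faces at x = +-30 mm.
- rack: Fixed black rack, foot 84 (x) x 60 (y) x 8 mm, origin under its centre on the bench. Two walls along x, 50 mm long, 4 thick, 29 apart inside, tops 66 mm above the bench. The comb stands between them on the foot, along x, its top 4 mm above the walls, its ends 5 mm beyond them and free, its long sides covered. It must rise straight up 58 mm to clear them.
- rest: Fixed flat yellow rest plate 150 (x) x 120 (y) x 6 mm without a rim. Origin: centre of the underside, on the bench; its top is 6 mm higher.
- module: Fixed power module, aluminium base with green board 190 (x) x 130 (y) mm; origin under its centre on the bench, z up. In the middle the white terminal block 72 (x) x 36 (y) mm, top at z = 30 mm. At x = +-53 mm two blue cans, 32 mm across, top at z = 82 mm: 7 mm from a seated comb's ends, too narrow for fingers. Heat sink at y = 35 to 57 mm, 32 mm high; the rest is below 20 mm.
- socket (a point): Centre of the top of the white terminal block (mouth of the middle slot), axes as the module's. Five slots, each 6 mm in x, 23 mm in y, 18 mm deep, 12 mm pitch along x. Fully home, the comb's body rests on the block and its blade tips are 14 mm below this point. No springs: the blades slide in freely.
- multimeter: Loose red and black multimeter 150 x 75 x 34 mm lying on the bench; a bystander. Origin: centre of its underside.
- spare_comb: Loose blue three-blade comb lying on its side, 36 x 62 x 24 mm; a bystander. Origin: on its underside.
- driver: Loose screwdriver lying on the bench; a bystander.
- jar: Loose closed jar, 56 mm across, 70 mm high; a bystander. Origin: centre of its underside.
- spool: Loose grey spool, 60 mm across, 40 mm high; a bystander. Origin: centre of its underside.
- bin: Loose orange divided parts bin 120 x 160 x 50 mm; a bystander. Origin: centre of its underside.
There are look-alikes about, which are no part of the job. There is more than one size of the comb; the job needs the largest.

How it is judged (in metres and radians):
On the way:
1. the comb stands upright on its blades on the yellow rest plate, let go (x of comb in the frame of rest between -0.08 and 0.08 m and y of comb in the frame of rest between -0.065 and 0.065 m and z of comb in the frame of rest between 0.003 and 0.01 m and angle between comb's own z axis and vertical below 0.12 rad and contact force between the fingers and comb below 0.1 N), for 0.2 s.
At the end, for the whole second after the job is handed in: The comb is seated in the terminal block: blade tips more than 11.5 mm below the block's top (14 mm is fully home), within 4 mm of the socket's centre, its length along the row of slots to 0.08 rad, upright to 0.08 rad, at rest and let go (horizontal distance between comb and socket below 0.004 m and z of comb in the frame of socket below -0.0115 m and angle between the x axis of comb and the x axis of socket, either way round below 0.08 rad and angle between comb's own z axis and vertical below 0.08 rad and contact force between the fingers and comb below 0.1 N and linear speed of comb below 0.02 m/s); the robot touches nothing.
It fails at once if the comb tipped over (leaning more than 0.6 rad) (angle between comb's own z axis and vertical above 0.6 rad).
It fails at once if the comb let go over the module before its blades had entered the slots (tips still more than 6 mm above the block) (horizontal distance between comb and socket below 0.06 m and z of comb in the frame of socket above 0.006 m and contact force between the fingers and comb below 0.1 N).
It fails at once if a bystander (multimeter, blue comb, screwdriver, jar, spool or bin) moved more than 30 mm (distance of any of multimeter, spare_comb, driver, jar, spool, bin from where it was at the start of the episode above 0.03 m).
It also fails if it takes over 67 s, if anything falls off the work surface, if the arm or the gripper's body presses on something with over 40 N, if the wrist force passes 120 N, or if a joint passes its speed limit or range.

## Working session

There is one attempt and no reset: what is moved stays moved. The work goes in short steps, Python scripts to look and compute and a tool call to move; the robot and the scene stay as the last step left them, time stands still between calls to the robot, and variables do not carry over. Pictures are saved under pics/ and viewed, about 8 in all and at most 12, crops included, and the job is handed in when it is done.

Besides the shell and the picture viewer there is one more tool, called as name(argument=value, ...), one argument or row to a line, values as JSON. play_rows: Moves the arm, as the interface text tells. Shifts and turns lie within -1 to 1; 1 stands for 0.025 m of shift or 0.08 rad of turn. Its arguments: {"type":"object","properties":{"motion":{"type":"array","items":{"type":"object","properties":{"dx":{"type":"number"},"dy":{"type":"number"},"dz":{"type":"number"},"wx":{"type":"number"},"wy":{"type":"number"},"wz":{"type":"number"},"jaw":{"type":"number"}}}},"force":{"type":"number"}},"required":["motion"]}

```bash
ls; mkdir -p pics; cat > h.py <<'E'
import numpy as np, cv2
from bench import env
def px2w(cam,P,u,v,depth=None,z=None):
    K=P['mtx'];x=(u-K[0,2])/K[0,0];y=(v-K[1,2])/K[1,1]
    a,b=x,y
    for _ in range(20):
        s=1+P['k1']*(a*a+b*b);a,b=x/s,y/s
    T=np.linalg.inv(P['world_to_cam']);d=T[:3,:3]@np.array([a,-b,-1]);o=T[:3,3]
    if z is not None: return o+d*(z-o[2])/d[2]
    return o+d*depth
def snap(cam):
    P=env.camera_params(cam);im,d=env.camera(cam)
    P={k:np.array(v) for k,v in P.items()}
    return im,d,P
E
python3 - <<'E'
from h import *
import pickle
for c in ["scene","side","wrist"]:
    im,d,P=snap(c);cv2.imwrite(f"pics/{c}0.png",im);pickle.dump((im,d,P),open(f"{c}0.pkl","wb"))
    print(c,P['mtx'][0,0],P['k1'],np.linalg.inv(P['world_to_cam']).round(3).tolist())
print(env.get_state(),env.nose_length)
E
```

```text
pics
scene 439.94282242100513 -0.08223798347484641 [[0.323, -0.517, 0.793, 1.525], [0.946, 0.181, -0.268, -0.428], [-0.005, 0.837, 0.548, 0.738], [0.0, 0.0, 0.0, 1.0]]
side 409.96550510406826 -0.07715491159713722 [[-0.979, 0.103, -0.177, 0.411], [-0.205, -0.522, 0.828, 0.7], [-0.007, 0.847, 0.532, 0.582], [0.0, 0.0, 0.0, 1.0]]
wrist 356.0800736144681 -0.028414664878085576 [[0.324, 0.907, 0.267, 0.276], [-0.946, 0.312, 0.09, -0.566], [-0.002, -0.282, 0.959, 0.382], [0.0, 0.0, 0.0, 1.0]]
{'time': 0.15, 'q': array([-7.21946325e+01,  2.42738648e+01,  9.34198568e+01,  1.23007330e-03,
        6.23731314e+01, -1.08609699e+00]), 'qd': array([-0.07465399, -0.14099702, -0.08765118, -0.0050568 , -0.04796958,
        0.10425516]), 'tau': array([-6.53713755e-06, -5.44984066e+01, -2.73919469e+01,  6.44552568e-02,
        2.04004854e-02, -5.79690391e-05]), 'tcp_pos': array([ 0.20228931, -0.59091965,  0.23009622]), 'ee_rot': array([-1.79933180e+02, -2.35615211e-03,  1.88908921e+01]), 'wrist_force': array([ 0.24262281,  0.79588728, -0.28215996]), 'ft_torque': array([-0.02274589,  0.01475887,  0.02790363]), 'grip_width': 1.0015073663380902} 0.008
```

View pics/scene0.png

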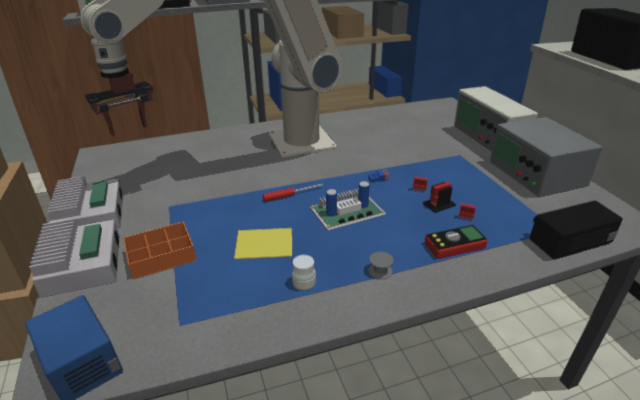

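View pics/side0.png

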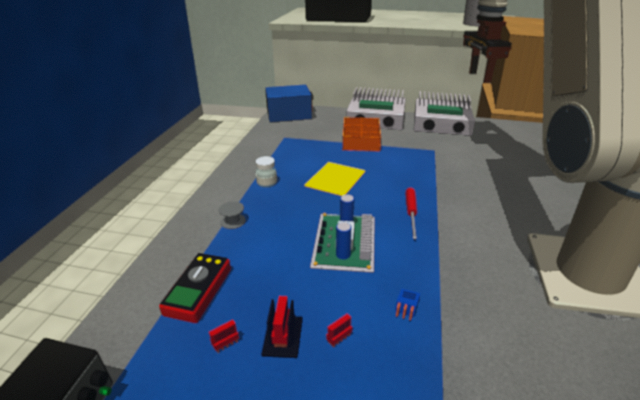

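The scene view shows the rack with the comb at (440,197), the module at (347,205), the rest plate at (264,243), the jar at (303,272), and the spool at (380,264). In the side view the rack is at (282,325), the module at (344,242), and the plate at (335,178). The small red combs beside the rack are decoys.

```bash
python3 - <<'E'
from h import *
import pickle
S=pickle.load(open("scene0.pkl","rb"));D=pickle.load(open("side0.pkl","rb"))
def f(n,R,u,v): print(n,px2w(0,R[2],u,v,depth=R[1][v,u]).round(3))
for n,R,u,v in [("combtop sc",S,441,186),("combtop sd",D,283,300),("rest sc",S,264,243),("rest sd",D,335,178),("jar",S,303,262),("spool",S,380,258),("can L",S,331,193),("can R",S,364,184),("can sd near",D,344,225),("can sd far",D,347,199),("mm",S,455,238),("driver",S,280,195),("spare",S,378,176),("bin",S,160,245)]: f(n,R,u,v)
for c in ((236,231),(292,230),(292,256),(236,257)): print(px2w(0,S[2],*c,z=.006).round(3))
a=cv2.resize(S[0][165:245,300:490],None,fx=4,fy=4,interpolation=2)[:300,:760]
b=cv2.resize(D[0][190:360,230:380],None,fx=1.75,fy=1.75,interpolation=2)
b1=cv2.resize(D[0][205:275,300:390],None,fx=4.2,fy=4.2,interpolation=2)
b2=cv2.resize(D[0][285:360,245:335],None,fx=4,fy=4,interpolation=2)
o=np.zeros((600,780,3),np.uint8);o[:300,:760]=a;o[300:300+294,:378]=b1;o[300:600,400:760]=b2
cv2.imwrite("pics/c1.png",o)
E
```

```text
combtop sc [0.583 0.261 0.071]
combtop sd [0.579 0.248 0.072]
rest sc [ 0.592 -0.28   0.005]
rest sd [ 0.587 -0.271  0.009]
jar [ 0.772 -0.222  0.068]
spool [ 0.789 -0.032  0.041]
can L [ 0.53  -0.066  0.082]
can R [0.513 0.043 0.081]
can sd near [0.512 0.04  0.085]
can sd far [ 0.521 -0.057  0.084]
mm [0.779 0.189 0.037]
driver [ 0.389 -0.183  0.017]
spare [0.382 0.153 0.017]
bin [ 0.553 -0.544  0.036]
[ 0.516 -0.342  0.006]
[ 0.562 -0.193  0.006]
[ 0.671 -0.223  0.006]
[ 0.628 -0.361  0.006]
```

View pics/c1.png

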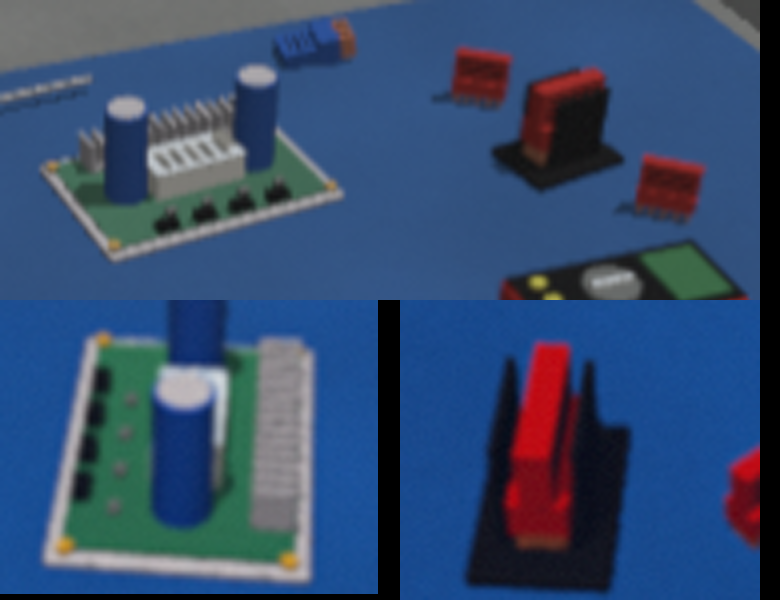

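The crops show the comb in the rack with its ends free, and the block between the cans at (195,160). Both the comb and the slot row run roughly along world y. I'll move across the bench and take wrist pictures on the way.

play_rows(
  motion=[
    {"dx": 1,"dy": 1,"jaw": -1},
    {"dx": 1,"dy": 1,"jaw": -1},
    {"dx": 1,"dy": 1,"jaw": -1},
    {"dx": 1,"dy": 1,"jaw": -1},
    {"dx": 1,"dy": 1,"jaw": -1},
    {"dx": 1,"dy": 1,"jaw": -1},
    {"dx": 1,"dy": 1,"jaw": -1},
    {"dx": 1,"dy": 1,"jaw": -1},
    {"dx": 1,"dy": 1,"jaw": -1},
    {"dx": 1,"dy": 1,"jaw": -1},
  ],
)

```text
schema error: expected keys dx, dy, dz, wx, wy, wz, jaw
```

play_rows(
  motion=[
    {"dx": 0.4,"dy": 1,"dz": 0.2},
    {"dx": 0.4,"dy": 1,"dz": 0.2},
    {"dx": 0.4,"dy": 1,"dz": 0.2},
    {"dx": 0.4,"dy": 1,"dz": 0.2},
    {"dx": 0.4,"dy": 1,"dz": 0.2},
    {"dx": 0.4,"dy": 1,"dz": 0.2},
    {"dx": 0.4,"dy": 1,"dz": 0.2},
    {"dx": 0.4,"dy": 1,"dz": 0.2},
    {"dx": 0.4,"dy": 1,"dz": 0.2},
    {"dx": 0,"dy": 1},
  ],
)

```text
schema error: expected keys dx, dy, dz, wx, wy, wz, jaw
```

```bash
python3 - <<'E'
from h import *
import pickle
R=snap("wrist");pickle.dump(R,open("wmod.pkl","wb"));cv2.imwrite("pics/wmod.png",R[0]);print(env.get_state())
S=pickle.load(open("scene0.pkl","rb"));D=pickle.load(open("side0.pkl","rb"))
# comb top points
for R in (S,D):
    im,d,P=R;h=cv2.cvtColor(im,cv2.COLOR_BGR2HSV);m=((h[...,0]<8)|(h[...,0]>172))&(h[...,1]>150)&(h[...,2]>50)
    pts=[px2w(0,P,u,v,depth=d[v,u]) for v,u in zip(*np.where(m)) if d[v,u]>0]
    pts=np.array(pts);k=(pts[:,2]>.06)&(pts[:,2]<.09)&(abs(pts[:,0]-.58)<.06)&(abs(pts[:,1]-.25)<.07);p=pts[k]
    c,sz,a=cv2.minAreaRect(p[:,:2].astype(np.float32)*1000);print(len(p),c,sz,a)
E
```

```text
{'time': 0.2, 'q': array([-7.21950361e+01,  2.42701054e+01,  9.34122230e+01, -1.15412103e-04,
        6.23715131e+01, -1.08729740e+00]), 'qd': array([-2.19679649e-06, -9.01958508e-02, -9.15530425e-02,  8.50611709e-03,
        3.97401786e-02,  1.07140847e-01]), 'tau': array([-3.01135833e-04, -5.44513142e+01, -2.73662800e+01,  6.43625320e-02,
        2.12597928e-02, -1.01343901e-04]), 'tcp_pos': array([ 0.2023077 , -0.5910118 ,  0.23018956]), 'ee_rot': array([-1.79946166e+02, -9.19502159e-04,  1.88923145e+01]), 'wrist_force': array([-0.1216541 ,  0.33431261,  0.01404772]), 'ft_torque': array([ 0.03816192, -0.01374786,  0.01154118]), 'grip_width': 1.002929353896257}
98 (575.8623657226562, 263.1457824707031) (30.10038185119629, 63.439300537109375) 15.005080223083496
311 (573.9005737304688, 268.78125) (21.628454208374023, 59.79157257080078) 7.416109561920166
```

View pics/wmod.png

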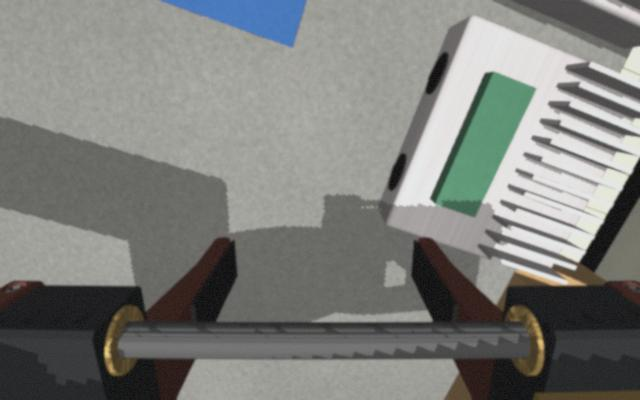

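The move was refused because every key is required, so the picture shows only the start: the fingers at the bottom and the bench off to the side. I'll resend with all keys.

play_rows(
  motion=[
    {"dx": 1,"dy": 1,"dz": 0,"wx": 0,"wy": 0,"wz": -0.3,"jaw": -1},
    {"dx": 1,"dy": 1,"dz": 0,"wx": 0,"wy": 0,"wz": -0.3,"jaw": -1},
    {"dx": 1,"dy": 1,"dz": 0,"wx": 0,"wy": 0,"wz": -0.3,"jaw": -1},
    {"dx": 1,"dy": 1,"dz": 0,"wx": 0,"wy": 0,"wz": -0.3,"jaw": -1},
    {"dx": 1,"dy": 1,"dz": 0,"wx": 0,"wy": 0,"wz": -0.3,"jaw": -1},
    {"dx": 1,"dy": 1,"dz": 0,"wx": 0,"wy": 0,"wz": -0.3,"jaw": -1},
    {"dx": 1,"dy": 1,"dz": 0,"wx": 0,"wy": 0,"wz": -0.3,"jaw": -1},
    {"dx": 1,"dy": 1,"dz": 0,"wx": 0,"wy": 0,"wz": -0.3,"jaw": -1},
    {"dx": 1,"dy": 1,"dz": 0,"wx": 0,"wy": 0,"wz": -0.3,"jaw": -1},
    {"dx": 1,"dy": 1,"dz": 0,"wx": 0,"wy": 0,"wz": -0.3,"jaw": -1},
  ],
)

```text
time: 1.2
tcp_pos: [0.4565, -0.3334, 0.2288]
ee_rot: [-179.9, 0.1, 4.1]
wrist_force: [0.3, -0.9, 0.4]
grip_width: 1.002
```

play_rows(
  motion=[
    {"dx": 0.2,"dy": 1,"dz": 0.2,"wx": 0,"wy": 0,"wz": 0,"jaw": -1},
    {"dx": 0.2,"dy": 1,"dz": 0.2,"wx": 0,"wy": 0,"wz": 0,"jaw": -1},
    {"dx": 0.2,"dy": 1,"dz": 0.2,"wx": 0,"wy": 0,"wz": 0,"jaw": -1},
    {"dx": 0.2,"dy": 1,"dz": 0.2,"wx": 0,"wy": 0,"wz": 0,"jaw": -1},
    {"dx": 0.2,"dy": 1,"dz": 0.2,"wx": 0,"wy": 0,"wz": 0,"jaw": -1},
    {"dx": 0.2,"dy": 1,"dz": 0.2,"wx": 0,"wy": 0,"wz": 0,"jaw": -1},
    {"dx": 0.2,"dy": 1,"dz": 0.2,"wx": 0,"wy": 0,"wz": 0,"jaw": -1},
    {"dx": 0.2,"dy": 1,"dz": 0.2,"wx": 0,"wy": 0,"wz": 0,"jaw": -1},
    {"dx": 0.2,"dy": 1,"dz": 0.2,"wx": 0,"wy": 0,"wz": 0,"jaw": -1},
    {"dx": 0.2,"dy": 1,"dz": 0.2,"wx": 0,"wy": 0,"wz": 0,"jaw": -1},
  ],
)

```text
time: 2.2
tcp_pos: [0.5091, -0.0715, 0.2788]
ee_rot: [-179.8, 0.2, 4.2]
wrist_force: [0.2, 0.0, 0.6]
grip_width: 1.003
```

```bash
python3 - <<'E'
from h import *
import pickle
R=snap("wrist");pickle.dump(R,open("wmod.pkl","wb"));cv2.imwrite("pics/wmod.png",R[0]);s=env.get_state();print(s['tcp_pos'],s['ee_rot'],s['q'],s['time'])
E
```

```text
[ 0.51005344 -0.06876078  0.27964682] [-1.79747375e+02  9.13336911e-02  4.28654795e+00] [ -9.13433633  11.64924377 104.40653768   0.24961458  64.09190679
  76.46996374] 2.25
```

View pics/wmod.png

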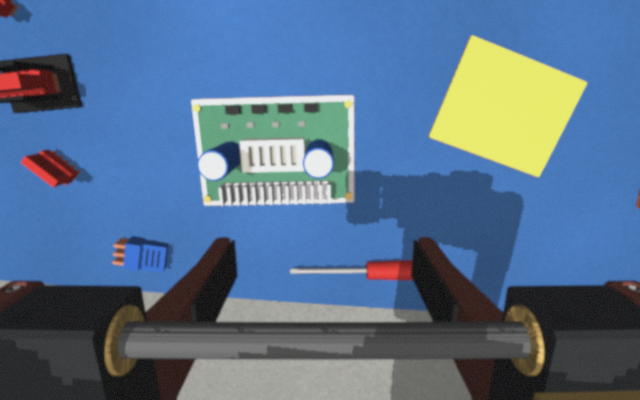

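The view shows the white block at (272,155), the can tops at (214,165) and (318,163), the plate at (508,107), and the rack at the left edge at (40,82). On to the rack.

play_rows(
  motion=[
    {"dx": 0,"dy": 1,"dz": -0.1,"wx": 0,"wy": 0,"wz": 0,"jaw": -1},
    {"dx": 0,"dy": 1,"dz": -0.1,"wx": 0,"wy": 0,"wz": 0,"jaw": -1},
    {"dx": 0,"dy": 1,"dz": -0.1,"wx": 0,"wy": 0,"wz": 0,"jaw": -1},
    {"dx": 0,"dy": 1,"dz": -0.1,"wx": 0,"wy": 0,"wz": 0,"jaw": -1},
    {"dx": 0,"dy": 1,"dz": -0.1,"wx": 0,"wy": 0,"wz": 0,"jaw": -1},
    {"dx": 0,"dy": 1,"dz": -0.1,"wx": 0,"wy": 0,"wz": 0,"jaw": -1},
    {"dx": 0,"dy": 1,"dz": -0.1,"wx": 0,"wy": 0,"wz": 0,"jaw": -1},
    {"dx": 0,"dy": 1,"dz": -0.1,"wx": 0,"wy": 0,"wz": 0,"jaw": -1},
    {"dx": 0,"dy": 1,"dz": -0.1,"wx": 0,"wy": 0,"wz": 0,"jaw": -1},
    {"dx": 0,"dy": 1,"dz": -0.1,"wx": 0,"wy": 0,"wz": 0,"jaw": -1},
  ],
)

```text
time: 3.25
tcp_pos: [0.5094, 0.1878, 0.2535]
ee_rot: [-179.9, 0.1, 4.2]
wrist_force: [0.0, -0.2, -0.8]
grip_width: 0.999
```

play_rows(
  motion=[
    {"dx": 0,"dy": 1,"dz": -0.2,"wx": 0,"wy": 0,"wz": 0,"jaw": -1},
    {"dx": 0,"dy": 1,"dz": -0.2,"wx": 0,"wy": 0,"wz": 0,"jaw": -1},
    {"dx": 0,"dy": 0.5,"dz": -0.2,"wx": 0,"wy": 0,"wz": 0,"jaw": -1},
    {"dx": 0,"dy": 0,"dz": 0,"wx": 0,"wy": 0,"wz": 0,"jaw": -1},
    {"dx": 0,"dy": 0,"dz": 0,"wx": 0,"wy": 0,"wz": 0,"jaw": -1},
  ],
)

```text
time: 3.75
tcp_pos: [0.5088, 0.2535, 0.2366]
ee_rot: [-179.9, 0.1, 4.4]
wrist_force: [-0.8, -0.0, 0.7]
grip_width: 0.997
```

```bash
python3 - <<'E'
from h import *
import pickle
s=env.get_state();R=snap("wrist");pickle.dump(R,open("wrack.pkl","wb"));print(s['tcp_pos'],s['ee_rot'],s['q'],s['time'])
im=R[0];print(R[1][100,270])
cv2.imwrite("pics/wrack.png",cv2.resize(im[:260],None,fx=1.25,fy=1.25,interpolation=2))
M=pickle.load(open("wmod.pkl","rb"))
a=px2w(0,M[2],214,165,z=.082);b=px2w(0,M[2],318,163,z=.082);print(a,b,(a+b)/2,np.degrees(np.arctan2(*(a-b)[[1,0]])),np.linalg.norm(a-b))
for c in ((241,140),(303,138),(304,171),(241,174)):print(px2w(0,M[2],*c,z=.03))
E
```

```text
[0.50883842 0.25352051 0.23663473] [-1.79910370e+02  1.36194253e-01  4.44092776e+00] [ 25.21450152  19.1613631  100.30831886   0.15159771  60.62595446
 110.69920995] 3.75
0.37565556
[0.51211357 0.03895069 0.082     ] [ 0.52178475 -0.06429246  0.082     ] [ 0.51694916 -0.01267089  0.082     ] 95.35149625195874 0.1036951291159378
[0.53173347 0.0239659  0.03      ]
[ 0.53904864 -0.04528581  0.03      ]
[ 0.50163173 -0.04860925  0.03      ]
[0.49272705 0.02359355 0.03      ]
```

View pics/wrack.png

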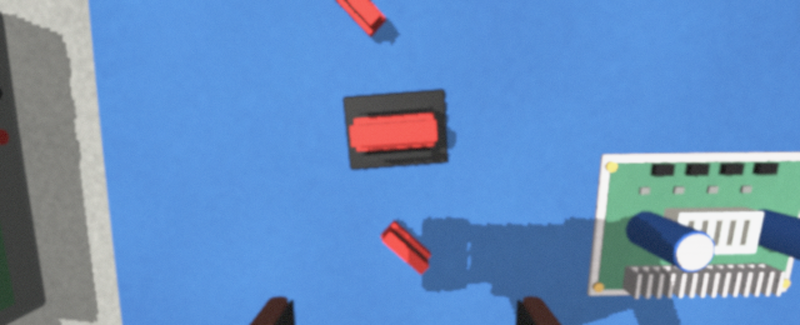

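```bash
cat >> h.py <<'E'
def redtop(R,box,zlo,zhi,ztop=None):
    im,d,P=R;u0,u1,v0,v1=box;h=cv2.cvtColor(im,cv2.COLOR_BGR2HSV);m=((h[...,0]<8)|(h[...,0]>172))&(h[...,1]>130)&(h[...,2]>50)
    q=[(u,v,px2w(0,P,u,v,depth=d[v,u])) for v in range(v0,v1) for u in range(u0,u1) if m[v,u] and d[v,u]>0]
    k=[t for t in q if zlo<t[2][2]<zhi];z=np.median([t[2][2] for t in k]) 
    p=np.array([px2w(0,P,t[0],t[1],z=ztop or z)[:2] for t in k],np.float32)*1000
    c,sz,a=cv2.minAreaRect(p);print(len(k),'z',z.round(4),'c',np.round(c,1),'mean',p.mean(0).round(1),np.round(sz,1),round(a,1))
    e=np.linalg.eigh(np.cov(p.T))[1][:,1];print('long axis deg',np.degrees(np.arctan2(e[1],e[0]))%180)
E
python3 - <<'E'
from h import *
import pickle
R=pickle.load(open("wrack.pkl","rb"))
redtop(R,(270,360,80,135),.062,.08,.07)
redtop(R,(270,360,80,135),.03,.062,.04)
for v in range(85,126,3):print(v,R[0][v,315],px2w(0,R[2],315,v,depth=R[1][v,315]).round(3))
s=env.get_state();print(np.linalg.inv(R[2]['world_to_cam'])[:3].round(3))
E
```

```text
1110 z 0.0682 c [577.  267.6] mean [576.9 267.5] [14.  59.8] 8.5
long axis deg 98.48052467657021
594 z 0.0383 c [575.5 267.5] mean [577.  267.5] [25.3 58.9] 8.4
long axis deg 97.53273910110163
85 [79 79 81] [0.594 0.268 0.064]
88 [59 62 62] [0.586 0.259 0.389]
91 [49 50 92] [0.59  0.269 0.006]
94 [ 85  92 241] [0.587 0.268 0.038]
97 [ 86  92 235] [0.584 0.268 0.038]
100 [ 89  95 244] [0.582 0.267 0.069]
103 [ 90  97 244] [0.579 0.267 0.068]
106 [ 89  97 244] [0.577 0.267 0.068]
109 [ 90  98 245] [0.574 0.266 0.068]
112 [ 90  97 244] [0.572 0.266 0.068]
115 [ 69  75 215] [0.568 0.267 0.038]
118 [ 57  61 165] [0.563 0.267 0.008]
121 [41 43 45] [0.563 0.266 0.055]
124 [72 72 72] [0.561 0.266 0.065]
[[ 0.078  0.956  0.283  0.586]
 [-0.997  0.075  0.02   0.259]
 [-0.002 -0.284  0.959  0.389]]
```

Comb top measured at (0.577, 0.2676), size 14.0 x 59.8 mm, axis 98.3°, which matches the given sizes. Align and descend.

play_rows(
  motion=[
    {"dx": 0.9,"dy": 0.2,"dz": -0.6,"wx": 0,"wy": 0,"wz": 0.3,"jaw": -1},
    {"dx": 0.9,"dy": 0.2,"dz": -0.6,"wx": 0,"wy": 0,"wz": 0.3,"jaw": -1},
    {"dx": 0.9,"dy": 0.15,"dz": -0.6,"wx": 0,"wy": 0,"wz": 0.25,"jaw": -1},
    {"dx": 0,"dy": 0,"dz": -0.6,"wx": 0,"wy": 0,"wz": 0,"jaw": -1},
    {"dx": 0,"dy": 0,"dz": -0.4,"wx": 0,"wy": 0,"wz": 0,"jaw": -1},
    {"dx": 0,"dy": 0,"dz": 0,"wx": 0,"wy": 0,"wz": 0,"jaw": -1},
    {"dx": 0,"dy": 0,"dz": 0,"wx": 0,"wy": 0,"wz": 0,"jaw": -1},
  ],
)

```text
time: 4.5
tcp_pos: [0.5778, 0.2603, 0.1661]
ee_rot: [-179.9, 0.1, 8.1]
wrist_force: [-0.6, 0.0, -0.1]
grip_width: 1.0
```

```bash
python3 - <<'E'
from h import *
s=env.get_state();print(s['tcp_pos'],s['ee_rot'])
E
```

```text
[0.57784812 0.26032733 0.16613174] [-1.79939366e+02  9.75319065e-02  8.05485734e+00]
```

play_rows(
  motion=[
    {"dx": -0.03,"dy": 0.29,"dz": -0.5,"wx": 0,"wy": 0,"wz": 0.05,"jaw": -1},
    {"dx": 0,"dy": 0,"dz": -0.8,"wx": 0,"wy": 0,"wz": 0,"jaw": -1},
    {"dx": 0,"dy": 0,"dz": -0.8,"wx": 0,"wy": 0,"wz": 0,"jaw": -1},
    {"dx": 0,"dy": 0,"dz": 0,"wx": 0,"wy": 0,"wz": 0,"jaw": -1},
    {"dx": 0,"dy": 0,"dz": 0,"wx": 0,"wy": 0,"wz": 0,"jaw": -1},
  ],
)

```text
time: 5.0
tcp_pos: [0.5763, 0.2701, 0.1143]
ee_rot: [-179.8, -0.2, 8.4]
wrist_force: [0.0, 1.1, 0.5]
grip_width: 0.997
```

play_rows(
  motion=[
    {"dx": 0.03,"dy": -0.1,"dz": -0.8,"wx": 0,"wy": 0,"wz": 0,"jaw": -1},
    {"dx": 0,"dy": 0,"dz": -0.8,"wx": 0,"wy": 0,"wz": 0,"jaw": -1},
    {"dx": 0,"dy": 0,"dz": -0.8,"wx": 0,"wy": 0,"wz": 0,"jaw": -1},
    {"dx": 0,"dy": 0,"dz": -0.4,"wx": 0,"wy": 0,"wz": 0,"jaw": -1},
    {"dx": 0,"dy": 0,"dz": 0,"wx": 0,"wy": 0,"wz": 0,"jaw": -1},
  ],
)

```text
time: 5.5
tcp_pos: [0.5801, 0.2704, 0.0484]
ee_rot: [-179.7, -0.7, 8.4]
wrist_force: [-0.4, -1.3, 0.4]
grip_width: 1.0
```

play_rows(
  motion=[
    {"dx": -0.12,"dy": -0.1,"dz": -0.2,"wx": 0,"wy": 0.15,"wz": 0,"jaw": -1},
    {"dx": 0,"dy": 0,"dz": 0,"wx": 0,"wy": 0,"wz": 0,"jaw": -1},
    {"dx": 0,"dy": 0,"dz": 0,"wx": 0,"wy": 0,"wz": 0,"jaw": -1},
  ],
)

```text
time: 5.8
tcp_pos: [0.5784, 0.2686, 0.0458]
ee_rot: [-179.5, -0.2, 8.5]
wrist_force: [0.2, -0.1, -0.1]
grip_width: 0.999
```

play_rows(
  motion=[
    {"dx": -0.09,"dy": -0.06,"dz": -0.1,"wx": -0.15,"wy": 0.06,"wz": 0,"jaw": -1},
    {"dx": 0,"dy": 0,"dz": 0,"wx": 0,"wy": 0,"wz": 0,"jaw": -1},
    {"dx": 0,"dy": 0,"dz": 0,"wx": 0,"wy": 0,"wz": 0,"jaw": -1},
  ],
)

```text
time: 6.1
tcp_pos: [0.5768, 0.2673, 0.0446]
ee_rot: [179.8, 0.1, 8.5]
wrist_force: [-0.8, 0.6, -0.1]
grip_width: 1.001
```

play_rows(
  force=25,
  motion=[
    {"dx": 0,"dy": 0,"dz": 0,"wx": 0,"wy": 0,"wz": 0,"jaw": 1},
    {"dx": 0,"dy": 0,"dz": 0,"wx": 0,"wy": 0,"wz": 0,"jaw": 1},
    {"dx": 0,"dy": 0,"dz": 0,"wx": 0,"wy": 0,"wz": 0,"jaw": 1},
    {"dx": 0,"dy": 0,"dz": 0,"wx": 0,"wy": 0,"wz": 0,"jaw": 1},
    {"dx": 0,"dy": 0,"dz": 0,"wx": 0,"wy": 0,"wz": 0,"jaw": 1},
    {"dx": 0,"dy": 0,"dz": 0,"wx": 0,"wy": 0,"wz": 0,"jaw": 1},
  ],
)

```text
time: 6.7
tcp_pos: [0.5769, 0.2673, 0.0448]
ee_rot: [179.8, 0.1, 8.5]
wrist_force: [0.4, -0.1, 0.5]
grip_width: 0.683
```

play_rows(
  motion=[
    {"dx": 0,"dy": 0,"dz": 0.4,"wx": 0,"wy": 0,"wz": 0,"jaw": 1},
    {"dx": 0,"dy": 0,"dz": 0.4,"wx": 0,"wy": 0,"wz": 0,"jaw": 1},
    {"dx": 0,"dy": 0,"dz": 0.4,"wx": 0,"wy": 0,"wz": 0,"jaw": 1},
    {"dx": 0,"dy": 0,"dz": 0,"wx": 0,"wy": 0,"wz": 0,"jaw": 1},
  ],
)

```text
time: 7.1
tcp_pos: [0.5766, 0.2672, 0.0772]
ee_rot: [179.8, 0.1, 8.5]
wrist_force: [-0.1, 0.4, -2.2]
grip_width: 0.682
```

play_rows(
  motion=[
    {"dx": 0,"dy": 0,"dz": 1,"wx": 0,"wy": 0,"wz": 0,"jaw": 1},
    {"dx": 0,"dy": 0,"dz": 1,"wx": 0,"wy": 0,"wz": 0,"jaw": 1},
    {"dx": 0,"dy": 0,"dz": 1,"wx": 0,"wy": 0,"wz": 0,"jaw": 1},
    {"dx": 0,"dy": 0,"dz": 1,"wx": 0,"wy": 0,"wz": 0,"jaw": 1},
    {"dx": 0,"dy": -0.5,"dz": 0.5,"wx": 0,"wy": 0,"wz": 0,"jaw": 1},
    {"dx": 0,"dy": -1,"dz": 0,"wx": 0,"wy": 0,"wz": 0,"jaw": 1},
    {"dx": 0,"dy": -1,"dz": 0,"wx": 0,"wy": 0,"wz": 0,"jaw": 1},
    {"dx": 0,"dy": -1,"dz": 0,"wx": 0,"wy": 0,"wz": 0,"jaw": 1},
    {"dx": 0,"dy": -1,"dz": 0,"wx": 0,"wy": 0,"wz": 0,"jaw": 1},
    {"dx": 0,"dy": -1,"dz": 0,"wx": 0,"wy": 0,"wz": 0,"jaw": 1},
  ],
)

```text
time: 8.1
tcp_pos: [0.5747, 0.1239, 0.1948]
ee_rot: [179.8, -0.0, 8.7]
wrist_force: [-0.6, -1.0, -1.2]
grip_width: 0.678
```

play_rows(
  motion=[
    {"dx": 0,"dy": -1,"dz": 0,"wx": 0,"wy": 0,"wz": 0,"jaw": 1},
    {"dx": 0,"dy": -1,"dz": 0,"wx": 0,"wy": 0,"wz": 0,"jaw": 1},
    {"dx": 0,"dy": -1,"dz": 0,"wx": 0,"wy": 0,"wz": 0,"jaw": 1},
    {"dx": 0,"dy": -1,"dz": 0,"wx": 0,"wy": 0,"wz": 0,"jaw": 1},
    {"dx": 0,"dy": -1,"dz": 0,"wx": 0,"wy": 0,"wz": 0,"jaw": 1},
    {"dx": 0,"dy": -1,"dz": 0,"wx": 0,"wy": 0,"wz": 0,"jaw": 1},
    {"dx": 0,"dy": -1,"dz": 0,"wx": 0,"wy": 0,"wz": 0,"jaw": 1},
    {"dx": 0,"dy": -1,"dz": 0,"wx": 0,"wy": 0,"wz": 0,"jaw": 1},
    {"dx": 0,"dy": -1,"dz": 0,"wx": 0,"wy": 0,"wz": 0,"jaw": 1},
    {"dx": 0,"dy": -1,"dz": 0,"wx": 0,"wy": 0,"wz": 0,"jaw": 1},
  ],
)

```text
time: 9.1
tcp_pos: [0.5655, -0.1441, 0.1906]
ee_rot: [179.8, 0.5, 8.6]
wrist_force: [-0.4, 0.0, -1.4]
grip_width: 0.679
```

play_rows(
  motion=[
    {"dx": 0.2,"dy": -1,"dz": 0,"wx": 0,"wy": 0,"wz": 0,"jaw": 1},
    {"dx": 0.2,"dy": -1,"dz": 0,"wx": 0,"wy": 0,"wz": 0,"jaw": 1},
    {"dx": 0.2,"dy": -1,"dz": -0.5,"wx": 0,"wy": 0,"wz": 0,"jaw": 1},
    {"dx": 0.2,"dy": -1,"dz": -0.8,"wx": 0,"wy": 0,"wz": 0,"jaw": 1},
    {"dx": 0.1,"dy": -0.7,"dz": -0.8,"wx": 0,"wy": 0,"wz": 0,"jaw": 1},
    {"dx": 0,"dy": -0.3,"dz": -0.8,"wx": 0,"wy": 0,"wz": 0,"jaw": 1},
    {"dx": 0,"dy": 0,"dz": -0.8,"wx": 0,"wy": 0,"wz": 0,"jaw": 1},
    {"dx": 0,"dy": 0,"dz": -0.5,"wx": 0,"wy": 0,"wz": 0,"jaw": 1},
    {"dx": 0,"dy": 0,"dz": 0,"wx": 0,"wy": 0,"wz": 0,"jaw": 1},
    {"dx": 0,"dy": 0,"dz": 0,"wx": 0,"wy": 0,"wz": 0,"jaw": 1},
  ],
)

```text
time: 10.1
tcp_pos: [0.5792, -0.2834, 0.079]
ee_rot: [179.9, 0.8, 8.2]
wrist_force: [0.8, 0.0, -1.5]
grip_width: 0.684
```

play_rows(
  motion=[
    {"dx": 0.1,"dy": 0,"dz": -0.5,"wx": 0,"wy": -0.2,"wz": 0,"jaw": 1},
    {"dx": 0,"dy": 0,"dz": -0.4,"wx": 0,"wy": 0,"wz": 0,"jaw": 1},
    {"dx": 0,"dy": 0,"dz": -0.2,"wx": 0,"wy": 0,"wz": 0,"jaw": 1},
    {"dx": 0,"dy": 0,"dz": 0,"wx": 0,"wy": 0,"wz": 0,"jaw": 1},
    {"dx": 0,"dy": 0,"dz": 0,"wx": 0,"wy": 0,"wz": 0,"jaw": 1},
  ],
)

```text
time: 10.6
tcp_pos: [0.5839, -0.2836, 0.0546]
ee_rot: [179.5, -0.4, 8.3]
wrist_force: [0.7, -0.1, -1.0]
grip_width: 0.682
```

play_rows(
  motion=[
    {"dx": 0,"dy": 0,"dz": -0.25,"wx": 0.1,"wy": 0.1,"wz": 0,"jaw": 1},
    {"dx": 0,"dy": 0,"dz": -0.15,"wx": 0,"wy": 0,"wz": 0,"jaw": 1},
    {"dx": 0,"dy": 0,"dz": 0,"wx": 0,"wy": 0,"wz": 0,"jaw": 1},
    {"dx": 0,"dy": 0,"dz": 0,"wx": 0,"wy": 0,"wz": 0,"jaw": 1},
  ],
)

```text
time: 11.0
tcp_pos: [0.5847, -0.2839, 0.0449]
ee_rot: [-180.0, -0.0, 8.3]
wrist_force: [0.5, -0.5, -1.3]
grip_width: 0.682
```

play_rows(
  motion=[
    {"dx": 0,"dy": 0,"dz": -0.1,"wx": 0,"wy": 0,"wz": 0,"jaw": 1},
    {"dx": 0,"dy": 0,"dz": -0.06,"wx": 0,"wy": 0,"wz": 0,"jaw": 1},
    {"dx": 0,"dy": 0,"dz": 0,"wx": 0,"wy": 0,"wz": 0,"jaw": 1},
    {"dx": 0,"dy": 0,"dz": 0,"wx": 0,"wy": 0,"wz": 0,"jaw": 1},
  ],
)

```text
time: 11.4
tcp_pos: [0.5854, -0.2841, 0.0434]
ee_rot: [180.0, -0.1, 8.3]
wrist_force: [1.1, 0.1, -0.9]
grip_width: 0.678
```

play_rows(
  motion=[
    {"dx": 0,"dy": 0,"dz": -0.08,"wx": 0,"wy": 0,"wz": 0,"jaw": 1},
    {"dx": 0,"dy": 0,"dz": -0.06,"wx": 0,"wy": 0,"wz": 0,"jaw": 1},
    {"dx": 0,"dy": 0,"dz": 0,"wx": 0,"wy": 0,"wz": 0,"jaw": 1},
    {"dx": 0,"dy": 0,"dz": 0,"wx": 0,"wy": 0,"wz": 0,"jaw": 1},
  ],
)

```text
time: 11.8
tcp_pos: [0.586, -0.2843, 0.043]
ee_rot: [180.0, -0.1, 8.3]
wrist_force: [-0.0, -0.1, -1.3]
grip_width: 0.686
```

play_rows(
  motion=[
    {"dx": 0,"dy": 0,"dz": -0.12,"wx": 0,"wy": 0,"wz": 0,"jaw": 1},
    {"dx": 0,"dy": 0,"dz": -0.12,"wx": 0,"wy": 0,"wz": 0,"jaw": 1},
    {"dx": 0,"dy": 0,"dz": -0.05,"wx": 0,"wy": 0,"wz": 0,"jaw": 1},
  ],
)

```text
time: 12.1
tcp_pos: [0.5876, -0.2842, 0.0417]
ee_rot: [180.0, -0.3, 8.3]
wrist_force: [-4.5, 0.2, 5.9]
grip_width: 0.683
```

play_rows(
  motion=[
    {"dx": 0,"dy": 0,"dz": 0.02,"wx": 0,"wy": 0,"wz": 0,"jaw": 0.5},
    {"dx": 0,"dy": 0,"dz": 0,"wx": 0,"wy": 0,"wz": 0,"jaw": -0.4},
    {"dx": 0,"dy": 0,"dz": 0,"wx": 0,"wy": 0,"wz": 0,"jaw": -1},
    {"dx": 0,"dy": 0,"dz": 0,"wx": 0,"wy": 0,"wz": 0,"jaw": -1},
    {"dx": 0,"dy": 0,"dz": 0,"wx": 0,"wy": 0,"wz": 0,"jaw": -1},
    {"dx": 0,"dy": 0,"dz": 0,"wx": 0,"wy": 0,"wz": 0,"jaw": -1},
    {"dx": 0,"dy": 0,"dz": 0,"wx": 0,"wy": 0,"wz": 0,"jaw": -1},
  ],
)

```text
time: 12.8
tcp_pos: [0.5876, -0.2842, 0.0407]
ee_rot: [180.0, -0.2, 8.3]
wrist_force: [0.0, 0.4, 0.5]
grip_width: 0.996
```

play_rows(
  motion=[
    {"dx": 0,"dy": 0,"dz": 0.5,"wx": 0,"wy": 0,"wz": 0,"jaw": -1},
    {"dx": 0,"dy": 0,"dz": 1,"wx": 0,"wy": 0,"wz": 0,"jaw": -1},
    {"dx": 0,"dy": 0,"dz": 1,"wx": 0,"wy": 0,"wz": 0,"jaw": -1},
    {"dx": 0,"dy": 0,"dz": 1,"wx": 0,"wy": 0,"wz": 0,"jaw": -1},
    {"dx": -0.3,"dy": 0,"dz": 1,"wx": 0,"wy": 0,"wz": 0,"jaw": -1},
    {"dx": -0.5,"dy": 0,"dz": 0.5,"wx": 0,"wy": 0,"wz": 0,"jaw": -1},
    {"dx": -0.6,"dy": 0,"dz": 0.5,"wx": 0,"wy": 0,"wz": 0,"jaw": -1},
    {"dx": -0.4,"dy": 0,"dz": 0,"wx": 0,"wy": 0,"wz": 0,"jaw": -1},
    {"dx": 0,"dy": 0,"dz": 0,"wx": 0,"wy": 0,"wz": 0,"jaw": -1},
    {"dx": 0,"dy": 0,"dz": 0,"wx": 0,"wy": 0,"wz": 0,"jaw": -1},
  ],
)

```text
time: 13.8
tcp_pos: [0.5414, -0.2841, 0.1899]
ee_rot: [179.8, -0.5, 8.3]
wrist_force: [-0.1, 0.0, -0.6]
grip_width: 1.001
```

```bash
cat > m.py <<'E'
from h import *
import pickle,sys
s=env.get_state();R=snap("wrist");n=sys.argv[1];pickle.dump(R,open(n+".pkl","wb"));print(s['tcp_pos'],s['ee_rot'],s['q'][5],s['time'])
cv2.imwrite("pics/"+n+".png",R[0]);redtop(R,(200,440,20,330),.055,.09,.068)
E
python3 m.py wrest
```

```text
[ 0.54141548 -0.28408043  0.18993618] [179.81373488  -0.46982912   8.29220348] 52.75195083537294 13.8
1482 z 0.0661 c [ 587.7 -284.7] mean [ 587.6 -284.6] [14.5 57.8] 8.3
long axis deg 98.2663669441861
```

View pics/wrest.png

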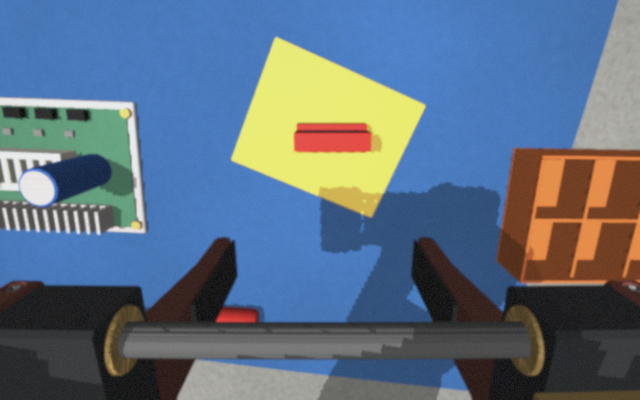

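The comb stands upright on the plate at pixel (332,138). The camera puts it at (0.5877,-0.2846) with axis 98.3°, agreeing with the TCP to under 1 mm. Turn 90° above it.

play_rows(
  motion=[
    {"dx": 0.2,"dy": 0,"dz": 0,"wx": 0,"wy": 0,"wz": 1,"jaw": -1},
    {"dx": 0.2,"dy": 0,"dz": 0,"wx": 0,"wy": 0,"wz": 1,"jaw": -1},
    {"dx": 0.2,"dy": 0,"dz": 0,"wx": 0,"wy": 0,"wz": 1,"jaw": -1},
    {"dx": 0.2,"dy": 0,"dz": 0,"wx": 0,"wy": 0,"wz": 1,"jaw": -1},
    {"dx": 0.2,"dy": 0,"dz": 0,"wx": 0,"wy": 0,"wz": 1,"jaw": -1},
    {"dx": 0.2,"dy": 0,"dz": 0,"wx": 0,"wy": 0,"wz": 1,"jaw": -1},
    {"dx": 0.2,"dy": 0,"dz": 0,"wx": 0,"wy": 0,"wz": 1,"jaw": -1},
    {"dx": 0.2,"dy": 0,"dz": 0,"wx": 0,"wy": 0,"wz": 1,"jaw": -1},
    {"dx": 0.2,"dy": 0,"dz": 0,"wx": 0,"wy": 0,"wz": 1,"jaw": -1},
    {"dx": 0,"dy": 0,"dz": 0,"wx": 0,"wy": 0,"wz": 1,"jaw": -1},
  ],
)

```text
time: 14.85
tcp_pos: [0.59, -0.2816, 0.1791]
ee_rot: [-179.5, -0.1, 56.1]
wrist_force: [-0.6, 0.1, 0.6]
grip_width: 1.005
```

play_rows(
  motion=[
    {"dx": 0,"dy": 0,"dz": 0,"wx": 0,"wy": 0,"wz": 1,"jaw": -1},
    {"dx": 0,"dy": 0,"dz": 0,"wx": 0,"wy": 0,"wz": 1,"jaw": -1},
    {"dx": 0,"dy": 0,"dz": 0,"wx": 0,"wy": 0,"wz": 1,"jaw": -1},
    {"dx": 0,"dy": 0,"dz": 0,"wx": 0,"wy": 0,"wz": 1,"jaw": -1},
    {"dx": 0,"dy": 0,"dz": 0,"wx": 0,"wy": 0,"wz": 1,"jaw": -1},
    {"dx": 0,"dy": 0,"dz": 0,"wx": 0,"wy": 0,"wz": 1,"jaw": -1},
    {"dx": 0,"dy": 0,"dz": 0,"wx": 0,"wy": 0,"wz": 1,"jaw": -1},
    {"dx": 0,"dy": 0,"dz": 0,"wx": 0,"wy": 0,"wz": 1,"jaw": -1},
    {"dx": 0,"dy": 0,"dz": 0,"wx": 0,"wy": 0,"wz": 0,"jaw": -1},
    {"dx": 0,"dy": 0,"dz": 0,"wx": 0,"wy": 0,"wz": 0,"jaw": -1},
  ],
)

```text
time: 15.85
tcp_pos: [0.5919, -0.2788, 0.1673]
ee_rot: [-178.7, -0.4, 94.4]
wrist_force: [-0.9, -1.1, -0.0]
grip_width: 1.001
```

play_rows(
  motion=[
    {"dx": -0.17,"dy": -0.23,"dz": -0.5,"wx": -0.09,"wy": -0.28,"wz": 0.85,"jaw": -1},
    {"dx": 0,"dy": 0,"dz": -0.5,"wx": 0,"wy": 0,"wz": 0,"jaw": -1},
    {"dx": 0,"dy": 0,"dz": -0.5,"wx": 0,"wy": 0,"wz": 0,"jaw": -1},
    {"dx": 0,"dy": 0,"dz": -0.5,"wx": 0,"wy": 0,"wz": 0,"jaw": -1},
    {"dx": 0,"dy": 0,"dz": 0,"wx": 0,"wy": 0,"wz": 0,"jaw": -1},
    {"dx": 0,"dy": 0,"dz": 0,"wx": 0,"wy": 0,"wz": 0,"jaw": -1},
  ],
)

```text
time: 16.45
tcp_pos: [0.5884, -0.2838, 0.1125]
ee_rot: [-179.9, 0.1, 97.9]
wrist_force: [0.1, 0.1, 0.3]
grip_width: 1.003
```

play_rows(
  motion=[
    {"dx": 0,"dy": -0.03,"dz": -0.6,"wx": 0,"wy": 0,"wz": 0.07,"jaw": -1},
    {"dx": 0,"dy": 0,"dz": -0.6,"wx": 0,"wy": 0,"wz": 0,"jaw": -1},
    {"dx": 0,"dy": 0,"dz": -0.6,"wx": 0,"wy": 0,"wz": 0,"jaw": -1},
    {"dx": 0,"dy": 0,"dz": -0.3,"wx": 0,"wy": 0,"wz": 0,"jaw": -1},
    {"dx": 0,"dy": 0,"dz": 0,"wx": 0,"wy": 0,"wz": 0,"jaw": -1},
    {"dx": 0,"dy": 0,"dz": 0,"wx": 0,"wy": 0,"wz": 0,"jaw": -1},
  ],
)

```text
time: 17.05
tcp_pos: [0.5885, -0.2844, 0.055]
ee_rot: [-179.8, 0.0, 98.2]
wrist_force: [0.6, 0.5, -0.0]
grip_width: 1.0
```

play_rows(
  motion=[
    {"dx": -0.05,"dy": 0,"dz": -0.22,"wx": 0,"wy": -0.05,"wz": 0,"jaw": -1},
    {"dx": 0,"dy": 0,"dz": 0,"wx": 0,"wy": 0,"wz": 0,"jaw": -1},
    {"dx": 0,"dy": 0,"dz": 0,"wx": 0,"wy": 0,"wz": 0,"jaw": -1},
  ],
)

```text
time: 17.35
tcp_pos: [0.5877, -0.2848, 0.0501]
ee_rot: [179.8, 0.1, 98.2]
wrist_force: [0.9, 0.0, 0.5]
grip_width: 1.004
```

play_rows(
  force=25,
  motion=[
    {"dx": 0,"dy": 0,"dz": 0,"wx": 0,"wy": 0,"wz": 0,"jaw": 1},
    {"dx": 0,"dy": 0,"dz": 0,"wx": 0,"wy": 0,"wz": 0,"jaw": 1},
    {"dx": 0,"dy": 0,"dz": 0,"wx": 0,"wy": 0,"wz": 0,"jaw": 1},
    {"dx": 0,"dy": 0,"dz": 0,"wx": 0,"wy": 0,"wz": 0,"jaw": 1},
    {"dx": 0,"dy": 0,"dz": 0,"wx": 0,"wy": 0,"wz": 0,"jaw": 1},
    {"dx": 0,"dy": 0,"dz": 0,"wx": 0,"wy": 0,"wz": 0,"jaw": 1},
    {"dx": 0,"dy": 0,"dz": 0,"wx": 0,"wy": 0,"wz": 0,"jaw": 1},
    {"dx": 0,"dy": 0,"dz": 0,"wx": 0,"wy": 0,"wz": 0,"jaw": 1},
  ],
)

```text
time: 18.15
tcp_pos: [0.5886, -0.2852, 0.0514]
ee_rot: [179.7, 0.2, 98.2]
wrist_force: [-1.2, -0.2, 0.0]
grip_width: 0.312
```

play_rows(
  motion=[
    {"dx": 0,"dy": 0,"dz": 0.4,"wx": 0,"wy": 0,"wz": 0,"jaw": 1},
    {"dx": 0,"dy": 0,"dz": 0.8,"wx": 0,"wy": 0,"wz": 0,"jaw": 1},
    {"dx": 0,"dy": 0,"dz": 1,"wx": 0,"wy": 0,"wz": 0,"jaw": 1},
    {"dx": 0,"dy": 0,"dz": 1,"wx": 0,"wy": 0,"wz": 0,"jaw": 1},
    {"dx": 0,"dy": 0,"dz": 1,"wx": 0,"wy": 0,"wz": 0,"jaw": 1},
    {"dx": 0,"dy": 0,"dz": 0.5,"wx": 0,"wy": 0,"wz": 0,"jaw": 1},
    {"dx": 0,"dy": 0,"dz": 0,"wx": 0,"wy": 0,"wz": 0,"jaw": 1},
  ],
)

```text
time: 18.85
tcp_pos: [0.5868, -0.2842, 0.1746]
ee_rot: [179.9, 0.1, 98.2]
wrist_force: [-0.4, 1.1, -0.7]
grip_width: 0.155
```

```bash
cat > f.py <<'E'
from h import *
import pickle
# fit five slots / block from pictures: refine block centre by dark slots inside white block
M=pickle.load(open("wmod.pkl","rb"));W=pickle.load(open("wrack.pkl","rb"))
a=cv2.resize(M[0][130:185,190:345],None,fx=5,fy=5,interpolation=2)
b=cv2.resize(W[0][150:220,500:640],None,fx=4.2,fy=4.2,interpolation=2)
o=np.zeros((580,780,3),np.uint8);o[:275,:775]=a;o[280:280+294,:588]=b
cv2.imwrite("pics/blk.png",o)
E
python3 f.py
```

View pics/blk.png

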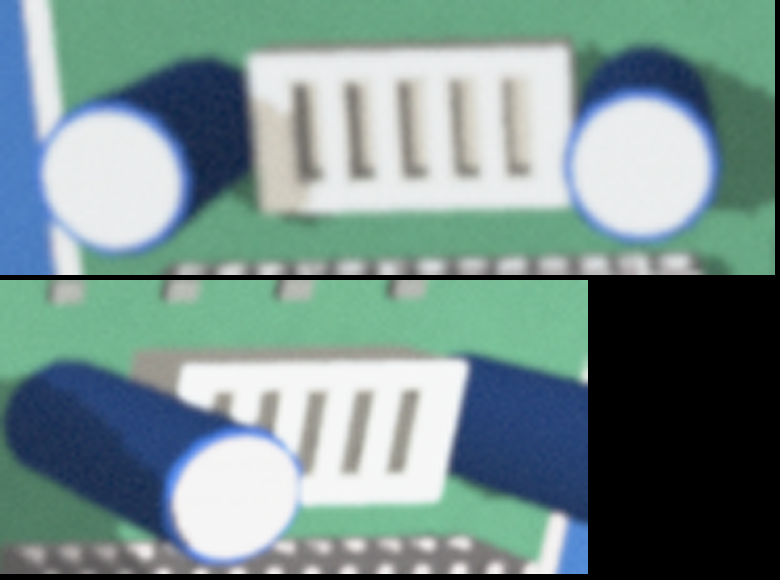

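The slots are clear. In the enlarged crop their centres lie at about x = 308, 360, 412, 465 and 517 at mid-row 130. The jaws finished closing only during the lift, so I must check how the comb sits.

```bash
python3 - <<'E'
from h import *
import pickle
s=env.get_state();print(s['tcp_pos'],s['grip_width'],s['wrist_force'])
R=snap("wrist");pickle.dump(R,open("whold.pkl","wb"));S=snap("side");pickle.dump(S,open("shold.pkl","wb"))
C=snap("scene")
o=np.zeros((590,800,3),np.uint8);o[:320,:512]=cv2.resize(R[0],None,fx=.8,fy=.8)
def proj(P,w):
    c=(P['world_to_cam']@np.r_[w,1])[:3];return (P['mtx']@np.array([c[0]/-c[2],-c[1]/-c[2],1]))[:2]
for (X,x0) in ((S,0),(C,400)):
    u,v=proj(X[2],s['tcp_pos']).astype(int);print(u,v);u=min(max(u,40),600);v=min(max(v,30),370)
    c=X[0][v-30:v+30,u-40:u+40];c=cv2.resize(c,(360,270),interpolation=2);o[320:590,x0:x0+360]=c
cv2.imwrite("pics/hold.png",o)
M=pickle.load(open("wmod.pkl","rb"))
pts=[]
for x in (308,360,412,465,517):
    for y in (80,178): pts.append(px2w(0,M[2],190+(x-2)/5,130+(y-2)/5,z=.03))
pts=np.array(pts);print((pts*1000).round(1)[:,:2].tolist(),pts.mean(0))
mid=(pts[::2]+pts[1::2])/2;dv=mid[0]-mid[4];print(np.linalg.norm(dv),np.degrees(np.arctan2(dv[1],dv[0])))
cr=np.array([px2w(0,M[2],190+x/5,130+y/5,z=.03) for x,y in((248,50),(570,42),(576,207),(261,213))]);print(cr.mean(0),cr.round(4)[:,:2].tolist())
ca=np.array([px2w(0,M[2],190+x/5,130+y/5,z=.082) for x,y in((114,176),(641,165))]);dv=ca[0]-ca[1];print(ca.mean(0),np.linalg.norm(dv),np.degrees(np.arctan2(dv[1],dv[0])))
E
```

```text
[ 0.58676077 -0.28424124  0.17458673] 0.15474207537633855 [-0.41528868  1.08060753 -0.71780115]
336 120
256 188
[[526.3, 12.4], [503.9, 12.0], [527.1, 0.7], [504.8, 0.1], [528.0, -11.0], [505.6, -11.7], [528.9, -22.9], [506.5, -23.8], [529.7, -34.6], [507.4, -35.7]] [ 0.51683337 -0.01144364  0.03      ]
0.04746642248692976 94.22928956217062
[ 0.5165132  -0.01216814  0.03      ] [[0.5316, 0.0255], [0.5387, -0.0464], [0.5013, -0.05], [0.4945, 0.0222]]
[ 0.51681117 -0.01216823  0.082     ] 0.10511847176552509 95.44614508432322
```

View pics/hold.png

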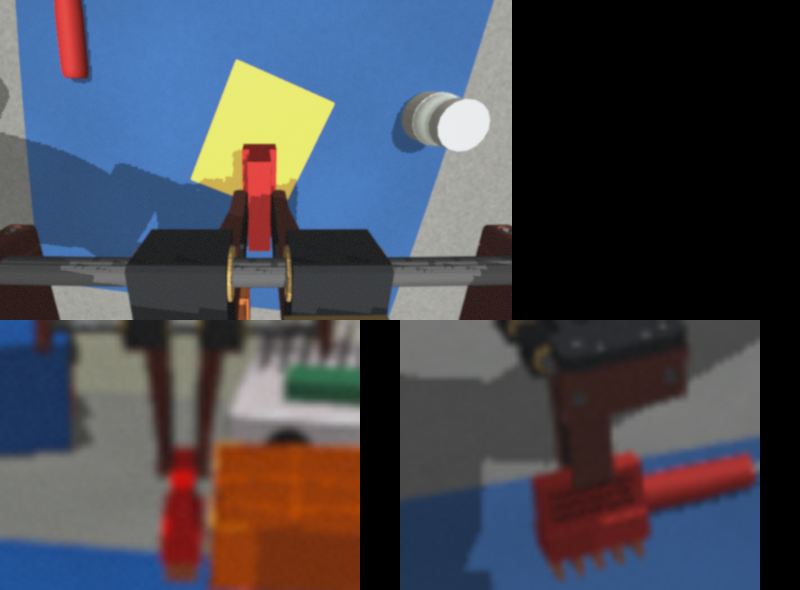

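The side view shows the comb held low, by only the upper part of its rib, and it may be slightly tilted. The safe fix is to set it back on the plate and regrip. First measure how it hangs.

```bash
python3 - <<'E'
from h import *
import pickle
R=pickle.load(open("whold.pkl","rb"));im,d,P=R
h=cv2.cvtColor(im,cv2.COLOR_BGR2HSV);m=((h[...,0]<8)|(h[...,0]>172))&(h[...,1]>150)&(h[...,2]>50)
for v in range(180,320,6):
    us=np.where(m[v,290:355])[0]
    if len(us): u=290+int(np.median(us));print(v,u,len(us),px2w(0,P,u,v,depth=d[v,u]).round(4))
E
```

```text
186 324 41 [ 0.5827 -0.2549  0.1367]
192 323 42 [ 0.5821 -0.2549  0.1497]
198 323 42 [ 0.5821 -0.2548  0.1613]
204 324 41 [ 0.5827 -0.2558  0.1677]
210 324 41 [ 0.5832 -0.2591  0.1664]
216 323 40 [ 0.5831 -0.2614  0.1686]
222 323 40 [ 0.5835 -0.2646  0.168 ]
228 323 40 [ 0.584  -0.2679  0.1672]
234 324 41 [ 0.5849 -0.2707  0.1675]
240 323 36 [ 0.5849 -0.2743  0.1665]
246 323 30 [ 0.5852 -0.2765  0.1685]
252 323 30 [ 0.5857 -0.2799  0.1679]
258 324 31 [ 0.5867 -0.2832  0.1675]
264 324 28 [ 0.5754 -0.2078  0.3268]
270 324 29 [ 0.5876 -0.2896  0.1676]
276 324 29 [ 0.5881 -0.2929  0.1676]
282 324 29 [ 0.5886 -0.2963  0.1674]
288 323 30 [ 0.5885 -0.2995  0.1678]
294 323 28 [ 0.589  -0.303   0.1677]
300 323 26 [ 0.5895 -0.3065  0.1676]
306 323 26 [ 0.5901 -0.3102  0.1672]
312 323 24 [ 0.5905 -0.3133  0.1679]
```

The top is level, at a true height of about 0.1695 after the known 2 mm depth bias, but the fingers overlap the rib by only about 3 mm. I'll lower gently back to the plate; contact is due at TCP z of about 0.073.

play_rows(
  force=35,
  motion=[
    {"dx": 0,"dy": 0,"dz": -0.2,"wx": 0,"wy": 0,"wz": 0,"jaw": 1},
    {"dx": 0,"dy": 0,"dz": -0.4,"wx": 0,"wy": 0,"wz": 0,"jaw": 1},
    {"dx": 0,"dy": 0,"dz": -0.5,"wx": 0,"wy": 0,"wz": 0,"jaw": 1},
    {"dx": 0,"dy": 0,"dz": -0.5,"wx": 0,"wy": 0,"wz": 0,"jaw": 1},
    {"dx": 0,"dy": 0,"dz": -0.5,"wx": 0,"wy": 0,"wz": 0,"jaw": 1},
    {"dx": 0,"dy": 0,"dz": -0.5,"wx": 0,"wy": 0,"wz": 0,"jaw": 1},
    {"dx": 0,"dy": 0,"dz": -0.4,"wx": 0,"wy": 0,"wz": 0,"jaw": 1},
    {"dx": 0,"dy": 0,"dz": -0.2,"wx": 0,"wy": 0,"wz": 0,"jaw": 1},
    {"dx": 0,"dy": 0,"dz": 0,"wx": 0,"wy": 0,"wz": 0,"jaw": 1},
    {"dx": 0,"dy": 0,"dz": 0,"wx": 0,"wy": 0,"wz": 0,"jaw": 1},
  ],
)

```text
time: 20.0
tcp_pos: [0.5815, -0.2817, 0.0769]
ee_rot: [-179.4, -0.4, 98.2]
wrist_force: [0.2, -0.8, -1.3]
grip_width: 0.15
```

play_rows(
  motion=[
    {"dx": 0,"dy": 0,"dz": -0.08,"wx": -0.1,"wy": -0.15,"wz": 0,"jaw": 1},
    {"dx": 0,"dy": 0,"dz": -0.06,"wx": 0,"wy": 0,"wz": 0,"jaw": 1},
    {"dx": 0,"dy": 0,"dz": -0.06,"wx": 0,"wy": 0,"wz": 0,"jaw": 1},
    {"dx": 0,"dy": 0,"dz": 0,"wx": 0,"wy": 0,"wz": 0,"jaw": 1},
  ],
)

```text
time: 20.4
tcp_pos: [0.5827, -0.2822, 0.0736]
ee_rot: [179.8, 0.3, 98.2]
wrist_force: [-1.1, 0.1, -2.1]
grip_width: 0.146
```

play_rows(
  motion=[
    {"dx": 0,"dy": 0,"dz": -0.1,"wx": 0,"wy": 0,"wz": 0,"jaw": 1},
    {"dx": 0,"dy": 0,"dz": -0.08,"wx": 0,"wy": 0,"wz": 0,"jaw": 1},
    {"dx": 0,"dy": 0,"dz": -0.05,"wx": 0,"wy": 0,"wz": 0,"jaw": 1},
    {"dx": 0,"dy": 0,"dz": 0,"wx": 0,"wy": 0,"wz": 0,"jaw": 1},
  ],
)

```text
time: 20.8
tcp_pos: [0.5848, -0.2829, 0.0737]
ee_rot: [179.6, 0.4, 98.2]
wrist_force: [-0.2, -0.1, -1.4]
grip_width: 0.151
```

play_rows(
  motion=[
    {"dx": -0.05,"dy": 0,"dz": -0.15,"wx": 0,"wy": 0.08,"wz": 0,"jaw": 1},
    {"dx": 0,"dy": 0,"dz": -0.15,"wx": 0,"wy": 0,"wz": 0,"jaw": 1},
  ],
)

```text
time: 21.0
tcp_pos: [0.5877, -0.2839, 0.0727]
ee_rot: [179.5, 0.6, 98.1]
wrist_force: [-6.8, 8.7, 34.8]
grip_width: 0.147
```

play_rows(
  motion=[
    {"dx": 0,"dy": 0,"dz": 0.03,"wx": 0,"wy": 0,"wz": 0,"jaw": 1},
    {"dx": 0,"dy": 0,"dz": 0,"wx": 0,"wy": 0,"wz": 0,"jaw": 1},
  ],
)

```text
time: 21.2
tcp_pos: [0.5891, -0.2842, 0.0751]
ee_rot: [179.3, 0.7, 98.1]
wrist_force: [-0.1, 0.4, -0.8]
grip_width: 0.147
```

```bash
python3 - <<'E'
from h import *
import pickle
R=snap("wrist");im,d,P=R
h=cv2.cvtColor(im,cv2.COLOR_BGR2HSV);m=((h[...,0]<8)|(h[...,0]>172))&(h[...,1]>150)&(h[...,2]>50)
for v in range(180,330,8):
    us=np.where(m[v,290:355])[0]
    if len(us): u=290+int(np.median(us));print(v,u,len(us),px2w(0,P,u,v,depth=d[v,u]).round(4))
E
```

```text
188 322 42 [ 0.5842 -0.2548  0.0432]
196 322 42 [ 0.5841 -0.2549  0.058 ]
204 322 41 [ 0.5842 -0.256   0.0677]
212 322 41 [ 0.5847 -0.2596  0.0686]
220 322 41 [ 0.5853 -0.2638  0.068 ]
228 322 41 [ 0.5859 -0.2678  0.0678]
236 321 40 [ 0.586  -0.2721  0.0676]
244 323 30 [ 0.5875 -0.2757  0.0684]
252 324 29 [ 0.5885 -0.2795  0.0692]
260 324 29 [ 0.5893 -0.2847  0.0672]
268 324 29 [ 0.5899 -0.2888  0.0677]
276 324 29 [ 0.5905 -0.2929  0.0682]
284 323 30 [ 0.5905 -0.297   0.069 ]
292 323 29 [ 0.5912 -0.3019  0.0684]
300 323 26 [ 0.5919 -0.3067  0.0681]
308 323 24 [ 0.5927 -0.3117  0.0676]
```

play_rows(
  motion=[
    {"dx": -0.04,"dy": 0,"dz": -0.1,"wx": 0.15,"wy": 0.15,"wz": 0,"jaw": 1},
    {"dx": 0,"dy": 0,"dz": 0,"wx": 0,"wy": 0,"wz": 0,"jaw": 1},
  ],
)

```text
time: 21.45
tcp_pos: [0.5884, -0.2844, 0.073]
ee_rot: [179.9, -0.2, 98.1]
wrist_force: [-1.4, 1.3, 5.5]
grip_width: 0.15
```

play_rows(
  motion=[
    {"dx": 0,"dy": 0,"dz": 0,"wx": 0,"wy": 0,"wz": 0,"jaw": 0.5},
    {"dx": 0,"dy": 0,"dz": 0,"wx": 0,"wy": 0,"wz": 0,"jaw": 0},
    {"dx": 0,"dy": 0,"dz": 0,"wx": 0,"wy": 0,"wz": 0,"jaw": 0},
    {"dx": 0,"dy": 0,"dz": 0,"wx": 0,"wy": 0,"wz": 0,"jaw": 0},
    {"dx": 0,"dy": 0,"dz": 0,"wx": 0,"wy": 0,"wz": 0,"jaw": 0},
    {"dx": 0,"dy": 0,"dz": 0,"wx": 0,"wy": 0,"wz": 0,"jaw": 0},
  ],
)

```text
time: 22.05
tcp_pos: [0.5874, -0.2844, 0.0706]
ee_rot: [-179.9, -0.3, 98.1]
wrist_force: [0.1, 1.2, 0.1]
grip_width: 0.503
```

play_rows(
  motion=[
    {"dx": 0,"dy": 0,"dz": -0.4,"wx": 0,"wy": 0,"wz": 0,"jaw": 0},
    {"dx": 0,"dy": 0,"dz": -0.4,"wx": 0,"wy": 0,"wz": 0,"jaw": 0},
    {"dx": 0,"dy": 0,"dz": 0,"wx": 0,"wy": 0,"wz": 0,"jaw": 0},
    {"dx": 0,"dy": 0,"dz": 0,"wx": 0,"wy": 0,"wz": 0,"jaw": 0},
  ],
)

```text
time: 22.45
tcp_pos: [0.587, -0.2842, 0.0482]
ee_rot: [-179.8, -0.3, 98.1]
wrist_force: [0.6, -0.4, 0.5]
grip_width: 0.499
```

```bash
cat > w.py <<'E'
from h import *
s=env.get_state();print(s['tcp_pos'],s['ee_rot'],s['grip_width'],s['wrist_force'].round(1),s['time'])
R=snap("wrist");im,d,P=R
h=cv2.cvtColor(im,cv2.COLOR_BGR2HSV);m=((h[...,0]<8)|(h[...,0]>172))&(h[...,1]>150)&(h[...,2]>50)
p=[]
for v in range(190,340):
    us=290+np.where(m[v,290:355])[0]
    if len(us): p+=[px2w(0,P,u,v,depth=d[v,u]) for u in us if d[v,u]>0]
p=np.array(p);z=p[:,2].max();t=p[p[:,2]>np.percentile(p[:,2],60)-.006]
t=t[(t[:,2]<np.median(t[:,2])+.006)]
A=np.c_[t[:,:2]-t[:,:2].mean(0),np.ones(len(t))];k=np.linalg.lstsq(A,t[:,2],rcond=None)[0]
print('top z',k[2],'slopes deg',np.degrees(k[:2]),'y range',np.percentile(t[:,1],[0.5,99.5]),'x',np.percentile(t[:,0],[1,50,99]))
c,sz,a=cv2.minAreaRect((t[:,:2]*1000).astype(np.float32));print(c,sz,a)
E
python3 w.py
```

```text
[ 0.58699122 -0.28419547  0.0482142 ] [-179.83274493   -0.34118721   98.1024894 ] 0.49881890958710545 [ 0.6 -0.4  0.5] 22.45
top z 0.06611490128202448 slopes deg [ 0.01224511 -0.88848224] y range [-0.30149059 -0.25360747] x [0.57656314 0.58529968 0.59413695]
(585.7804565429688, -277.8743896484375) (14.416821479797363, 48.449249267578125) 7.631492614746094
```

play_rows(
  force=35,
  motion=[
    {"dx": 0,"dy": 0,"dz": 0.1,"wx": 0,"wy": 0,"wz": 0,"jaw": 0},
    {"dx": 0,"dy": 0,"dz": 0,"wx": 0,"wy": 0,"wz": 0,"jaw": 0.3},
    {"dx": 0,"dy": 0,"dz": 0,"wx": 0,"wy": 0,"wz": 0,"jaw": 1},
    {"dx": 0,"dy": 0,"dz": 0,"wx": 0,"wy": 0,"wz": 0,"jaw": 1},
    {"dx": 0,"dy": 0,"dz": 0,"wx": 0,"wy": 0,"wz": 0,"jaw": 1},
    {"dx": 0,"dy": 0,"dz": 0,"wx": 0,"wy": 0,"wz": 0,"jaw": 1},
    {"dx": 0,"dy": 0,"dz": 0,"wx": 0,"wy": 0,"wz": 0,"jaw": 1},
    {"dx": 0,"dy": 0,"dz": 0,"wx": 0,"wy": 0,"wz": 0,"jaw": 1},
  ],
)

```text
time: 23.3
tcp_pos: [0.5874, -0.2844, 0.0518]
ee_rot: [-179.9, -0.3, 98.1]
wrist_force: [0.6, -0.6, 0.1]
grip_width: 0.158
```

Gripped properly this time (13.9 mm, tips 45.8 mm below the TCP). Lift, then move to a viewpoint beside the module where the camera sits above the block.

play_rows(
  motion=[
    {"dx": 0,"dy": 0,"dz": 0.5,"wx": 0,"wy": 0,"wz": 0,"jaw": 1},
    {"dx": 0,"dy": 0,"dz": 1,"wx": 0,"wy": 0,"wz": 0,"jaw": 1},
    {"dx": 0,"dy": 0,"dz": 1,"wx": 0,"wy": 0,"wz": 0,"jaw": 1},
    {"dx": 0,"dy": 0,"dz": 1,"wx": 0,"wy": 0,"wz": 0,"jaw": 1},
    {"dx": 0,"dy": 0,"dz": 1,"wx": 0,"wy": 0,"wz": 0,"jaw": 1},
    {"dx": -0.3,"dy": 0.5,"dz": 0.5,"wx": 0,"wy": 0,"wz": 0,"jaw": 1},
    {"dx": -0.5,"dy": 1,"dz": 0.2,"wx": 0,"wy": 0,"wz": 0,"jaw": 1},
    {"dx": -0.5,"dy": 1,"dz": 0,"wx": 0,"wy": 0,"wz": -0.3,"jaw": 1},
    {"dx": -0.5,"dy": 1,"dz": 0,"wx": 0,"wy": 0,"wz": -0.3,"jaw": 1},
    {"dx": -0.5,"dy": 1,"dz": 0,"wx": 0,"wy": 0,"wz": 0,"jaw": 1},
  ],
)

```text
time: 24.3
tcp_pos: [0.5284, -0.1711, 0.1941]
ee_rot: [179.8, -0.2, 95.0]
wrist_force: [-0.4, -0.6, -1.5]
grip_width: 0.157
```

play_rows(
  motion=[
    {"dx": -0.3,"dy": 1,"dz": 0,"wx": 0,"wy": 0,"wz": 0,"jaw": 1},
    {"dx": -0.2,"dy": 1,"dz": 0,"wx": 0,"wy": 0,"wz": 0,"jaw": 1},
    {"dx": 0,"dy": 0.8,"dz": 0,"wx": 0,"wy": 0,"wz": 0,"jaw": 1},
    {"dx": 0,"dy": 0.4,"dz": 0,"wx": 0,"wy": 0,"wz": 0,"jaw": 1},
    {"dx": 0,"dy": 0,"dz": 0,"wx": 0,"wy": 0,"wz": 0,"jaw": 1},
    {"dx": 0,"dy": 0,"dz": 0,"wx": 0,"wy": 0,"wz": 0,"jaw": 1},
    {"dx": 0,"dy": 0,"dz": 0,"wx": 0,"wy": 0,"wz": 0,"jaw": 1},
  ],
)

```text
time: 25.0
tcp_pos: [0.5134, -0.0866, 0.1989]
ee_rot: [179.7, -0.1, 95.1]
wrist_force: [0.8, -0.3, -1.5]
grip_width: 0.159
```

```bash
python3 - <<'E'
from h import *
import pickle
s=env.get_state();print(s['tcp_pos'],s['ee_rot'],s['grip_width'],s['wrist_force'],s['q'])
R=snap("wrist");pickle.dump(R,open("wm2.pkl","wb"))
cv2.imwrite("pics/wm2.png",cv2.resize(R[0],None,fx=1.25,fy=1.25,interpolation=2))
E
```

```text
[ 0.5133859  -0.08657546  0.19886318] [ 1.79671963e+02 -9.79860536e-02  9.51444469e+01] 0.15911562207238478 [ 0.80994798 -0.31527999 -1.46574467] [-10.98916902  17.83323362 108.20419596   0.22997022  53.67489951
 -16.269097  ]
```

View pics/wm2.png

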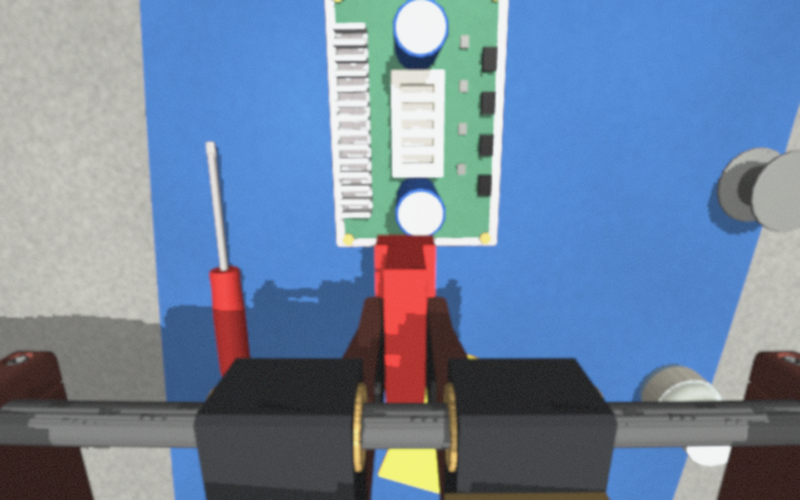

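Beside the module: the comb is held upright at (405,310), the block is centred at (418,123) with its five slots visible, and the can tops are at (420,27) and (420,213). I'll refine the centre numerically.

```bash
python3 - <<'E'
from h import *
import pickle
R=pickle.load(open("wm2.pkl","rb"));im,d,P=R
# block: rectified world patch at z=.03, 0.25mm/px
def rect(z,cx,cy,half,name):
    n=int(half*2/.00025);xs=cx-half+np.arange(n)*.00025;ys=cy-half+np.arange(n)*.00025
    X,Y=np.meshgrid(xs,ys,indexing='ij');W=np.stack([X,Y,np.full_like(X,z),np.ones_like(X)],-1)@P['world_to_cam'].T
    a=W[...,0]/-W[...,2];b=-W[...,1]/-W[...,2];s=1+P['k1']*(a*a+b*b);K=P['mtx']
    return cv2.remap(im,(K[0,0]*a*s+K[0,2]).astype(np.float32),(K[1,1]*b*s+K[1,2]).astype(np.float32),cv2.INTER_CUBIC)
n="b";p=rect(.03,.517,-.012,.05,n);g=p.min(axis=2)  # rows=x, cols=y
_,t=cv2.threshold(g,0,255,cv2.THRESH_OTSU);t=cv2.morphologyEx(t,cv2.MORPH_CLOSE,np.ones((30,30)))
t=cv2.morphologyEx(t,cv2.MORPH_OPEN,np.ones((70,70)))
N,L,st,ce=cv2.connectedComponentsWithStats(t)
for i in range(1,N):
    c,sz,a=cv2.minAreaRect(np.argwhere(L==i).astype(np.float32)*.25);print('blk',st[i,4],np.array(c)/1000+[.467,-.062],sz,a)
# slot fit: template in comb frame
best=[]
gg=g.astype(np.float32)
for a in np.radians(np.arange(93,98,.25)):
  for ox in np.arange(-4,4.1,.25):
    for oy in np.arange(-4,4.1,.25):
      e=np.array([np.cos(a),np.sin(a)]);f=np.array([-e[1],e[0]]);c=np.array([.517+ox/1000,-.012+oy/1000])
      if 'U' not in globals():
        U,V=np.meshgrid(np.arange(-30,30.1,.75),np.arange(-14.5,14.6,1.0),indexing='ij')
        Wt=np.where((np.abs((U+6)%12-6)<3)&(abs(V)<11.5)&(abs(U)<28),-1.,0);Wt[Wt==0]=-Wt.sum()/np.sum(Wt==0);Wt/=abs(Wt).sum()
      q=c[:,None,None]+e[:,None,None]*U/1000+f[:,None,None]*V/1000
      i=((q[0]-.467)/.00025).round().astype(int);j=((q[1]+.062)/.00025).round().astype(int)
      best.append(((gg[i,j]*Wt).sum(),np.degrees(a),*c))
best.sort(reverse=True);print(np.round(best[:4],4),best[-1][0])
for z in (.082,):
    q=rect(z,.517,-.012,.1,'c').min(axis=2)
    ci=cv2.HoughCircles(cv2.GaussianBlur(q,(9,9),2),cv2.HOUGH_GRADIENT,1.5,200,param1=80,param2=25,minRadius=52,maxRadius=72)
    if ci is not None:
        k=ci[0][:2];w=np.c_[k[:,1],k[:,0]]*.00025+[.417,-.112];print('cans',w,k[:,2]*.25,w.mean(0)); dv=w[0]-w[1];print(np.degrees(np.arctan2(dv[1],dv[0])),np.linalg.norm(dv))
E
sed -i 's/range(190,340)/range(150,340)/' w.py; python3 w.py
```

```text
blk 26859 [ 0.477375   -0.01212501] (20.749996185302734, 99.74998474121094) -0.0
blk 41911 [ 0.51676928 -0.01097931] (37.37649917602539, 72.53643035888672) 5.389311790466309
[[ 1.24628e+01  9.55000e+01  5.16800e-01 -1.02000e-02]
 [ 1.24588e+01  9.57500e+01  5.16800e-01 -1.02000e-02]
 [ 1.24421e+01  9.52500e+01  5.16800e-01 -1.02000e-02]
 [ 1.24397e+01  9.55000e+01  5.16500e-01 -1.02000e-02]] -9.186981693005801
cans [[ 0.5109375   0.04118751]
 [ 0.52106251 -0.0638125 ]] [13.7875 13.825 ] [ 0.516      -0.01131249]
95.50792197403736 0.10548705201042911
[ 0.51339192 -0.08670924  0.19880291] [ 1.79674226e+02 -9.74592319e-02  9.51312644e+01] 0.15903670953899882 [ 0.1  0.1 -1.2] 25.05
top z 0.21321881086757283 slopes deg [ 0.10910845 -0.97836208] y range [-0.10637985 -0.05603986] x [0.5044109 0.5125443 0.5206152]
(513.078369140625, -81.5645751953125) (14.712727546691895, 51.52157974243164) 5.2465009689331055
```

```bash
python3 - <<'E'
from h import *
import pickle
R=pickle.load(open("wm2.pkl","rb"));im,d,P=R
for v in range(184,220,2):print(v,im[v,324])
for v in (210,212,214,216):print(v,px2w(0,P,324,v,z=.215))
# lateral edges of rib top at row 250
r=im[250,295:360,2].astype(int);print(r.tolist())
E
```

```text
184 [231 187 164]
186 [172 123  93]
188 [ 73  66 117]
190 [ 41  41 130]
192 [ 32  36 128]
194 [ 41  43 132]
196 [ 37  39 129]
198 [ 36  36 128]
200 [ 39  40 130]
202 [ 35  39 129]
204 [ 35  37 127]
206 [ 34  39 128]
208 [ 37  41 129]
210 [ 35  37 127]
212 [ 40  41 132]
214 [ 40  43 144]
216 [ 66  71 227]
218 [ 76  81 241]
210 [ 0.5103636  -0.05354407  0.215     ]
212 [ 0.51043994 -0.05438559  0.215     ]
214 [ 0.51051653 -0.05522991  0.215     ]
216 [ 0.51059338 -0.05607707  0.215     ]
[79, 82, 83, 79, 76, 79, 79, 77, 75, 68, 73, 115, 185, 229, 240, 241, 241, 242, 241, 241, 241, 241, 241, 241, 241, 241, 241, 241, 239, 231, 222, 218, 217, 217, 216, 218, 222, 229, 234, 236, 236, 236, 236, 235, 228, 196, 135, 80, 63, 62, 63, 68, 67, 66, 65, 67, 69, 68, 69, 71, 70, 72, 71, 70, 65]
```

Measured against the comb's own edge in the same picture, the TCP target is (0.5167, -0.0121), yaw 95.4. This agrees with the first view to within 0.5 mm.

play_rows(
  motion=[
    {"dx": 0.03,"dy": 0.8,"dz": 0,"wx": 0,"wy": 0.08,"wz": 0.05,"jaw": 1},
    {"dx": 0.03,"dy": 0.8,"dz": 0,"wx": 0,"wy": 0,"wz": 0,"jaw": 1},
    {"dx": 0.03,"dy": 0.8,"dz": -0.2,"wx": 0,"wy": 0,"wz": 0,"jaw": 1},
    {"dx": 0.03,"dy": 0.4,"dz": -0.5,"wx": 0,"wy": 0,"wz": 0,"jaw": 1},
    {"dx": 0,"dy": 0,"dz": -0.4,"wx": 0,"wy": 0,"wz": 0,"jaw": 1},
    {"dx": 0,"dy": 0,"dz": 0,"wx": 0,"wy": 0,"wz": 0,"jaw": 1},
    {"dx": 0,"dy": 0,"dz": 0,"wx": 0,"wy": 0,"wz": 0,"jaw": 1},
  ],
)

```text
time: 25.8
tcp_pos: [0.5168, -0.0193, 0.1682]
ee_rot: [-179.9, -0.1, 95.0]
wrist_force: [-0.7, -0.9, -1.2]
grip_width: 0.155
```

play_rows(
  motion=[
    {"dx": 0,"dy": 0.28,"dz": -0.3,"wx": 0,"wy": 0,"wz": 0.1,"jaw": 1},
    {"dx": 0,"dy": 0,"dz": -0.4,"wx": 0,"wy": 0,"wz": 0,"jaw": 1},
    {"dx": 0,"dy": 0,"dz": -0.3,"wx": 0,"wy": 0,"wz": 0,"jaw": 1},
    {"dx": 0,"dy": 0,"dz": 0,"wx": 0,"wy": 0,"wz": 0,"jaw": 1},
    {"dx": 0,"dy": 0,"dz": 0,"wx": 0,"wy": 0,"wz": 0,"jaw": 1},
  ],
)

```text
time: 26.3
tcp_pos: [0.5168, -0.0133, 0.1409]
ee_rot: [-179.8, -0.1, 95.4]
wrist_force: [1.1, -0.4, -1.0]
grip_width: 0.154
```

play_rows(
  motion=[
    {"dx": 0,"dy": 0.05,"dz": -0.4,"wx": 0,"wy": -0.04,"wz": 0,"jaw": 1},
    {"dx": 0,"dy": 0,"dz": -0.5,"wx": 0,"wy": 0,"wz": 0,"jaw": 1},
    {"dx": 0,"dy": 0,"dz": -0.5,"wx": 0,"wy": 0,"wz": 0,"jaw": 1},
    {"dx": 0,"dy": 0,"dz": -0.3,"wx": 0,"wy": 0,"wz": 0,"jaw": 1},
    {"dx": 0,"dy": 0,"dz": 0,"wx": 0,"wy": 0,"wz": 0,"jaw": 1},
    {"dx": 0,"dy": 0,"dz": 0,"wx": 0,"wy": 0,"wz": 0,"jaw": 1},
  ],
)

```text
time: 26.9
tcp_pos: [0.5165, -0.012, 0.0942]
ee_rot: [180.0, -0.1, 95.4]
wrist_force: [0.4, -0.7, -1.8]
grip_width: 0.155
```

play_rows(
  motion=[
    {"dx": 0,"dy": 0,"dz": -0.3,"wx": 0,"wy": 0,"wz": 0,"jaw": 1},
    {"dx": 0,"dy": 0,"dz": -0.3,"wx": 0,"wy": 0,"wz": 0,"jaw": 1},
    {"dx": 0,"dy": 0,"dz": 0,"wx": 0,"wy": 0,"wz": 0,"jaw": 1},
    {"dx": 0,"dy": 0,"dz": 0,"wx": 0,"wy": 0,"wz": 0,"jaw": 1},
  ],
)

```text
time: 27.3
tcp_pos: [0.5172, -0.0121, 0.0785]
ee_rot: [179.9, -0.0, 95.4]
wrist_force: [0.6, 0.1, -1.2]
grip_width: 0.157
```

play_rows(
  motion=[
    {"dx": -0.04,"dy": 0,"dz": -0.15,"wx": 0,"wy": 0,"wz": 0,"jaw": 1},
    {"dx": 0,"dy": 0,"dz": -0.15,"wx": 0,"wy": 0,"wz": 0,"jaw": 1},
  ],
)

```text
time: 27.5
tcp_pos: [0.5166, -0.0121, 0.0711]
ee_rot: [179.8, -0.0, 95.4]
wrist_force: [-0.7, 0.1, -1.4]
grip_width: 0.158
```

The tips are about 5 mm inside the slots with no contact force. Continue home.

play_rows(
  motion=[
    {"dx": 0,"dy": 0,"dz": -0.15,"wx": 0,"wy": 0,"wz": 0,"jaw": 1},
    {"dx": 0,"dy": 0,"dz": -0.15,"wx": 0,"wy": 0,"wz": 0,"jaw": 1},
    {"dx": 0,"dy": 0,"dz": 0,"wx": 0,"wy": 0,"wz": 0,"jaw": 1},
  ],
)

```text
time: 27.8
tcp_pos: [0.5164, -0.0121, 0.0626]
ee_rot: [179.9, -0.0, 95.4]
wrist_force: [0.3, -0.3, -0.7]
grip_width: 0.157
```

play_rows(
  motion=[
    {"dx": 0,"dy": 0,"dz": -0.15,"wx": 0,"wy": 0,"wz": 0,"jaw": 1},
  ],
)

```text
time: 27.9
tcp_pos: [0.5169, -0.0122, 0.0606]
ee_rot: [179.8, -0.0, 95.4]
wrist_force: [-12.9, -1.2, 50.6]
grip_width: 0.155
```

Seated firmly: 50 N vertical at TCP z 0.0606, so the tips are at about 0.015. Open and retreat.

play_rows(
  motion=[
    {"dx": 0,"dy": 0,"dz": 0,"wx": 0,"wy": 0,"wz": 0,"jaw": 0.5},
    {"dx": 0,"dy": 0,"dz": 0,"wx": 0,"wy": 0,"wz": 0,"jaw": 0},
    {"dx": 0,"dy": 0,"dz": 0,"wx": 0,"wy": 0,"wz": 0,"jaw": 0},
    {"dx": 0,"dy": 0,"dz": 0,"wx": 0,"wy": 0,"wz": 0,"jaw": 0},
    {"dx": 0,"dy": 0,"dz": 0,"wx": 0,"wy": 0,"wz": 0,"jaw": 0},
    {"dx": 0,"dy": 0,"dz": 0,"wx": 0,"wy": 0,"wz": 0,"jaw": 0},
  ],
)

```text
time: 28.5
tcp_pos: [0.5178, -0.0123, 0.0613]
ee_rot: [179.7, -0.0, 95.4]
wrist_force: [0.5, 0.0, 0.4]
grip_width: 0.501
```

play_rows(
  motion=[
    {"dx": 0,"dy": 0,"dz": 0.4,"wx": 0,"wy": 0,"wz": 0,"jaw": 0},
    {"dx": 0,"dy": 0,"dz": 0.8,"wx": 0,"wy": 0,"wz": 0,"jaw": 0},
    {"dx": 0,"dy": 0,"dz": 1,"wx": 0,"wy": 0,"wz": 0,"jaw": 0},
    {"dx": 0,"dy": 0,"dz": 1,"wx": 0,"wy": 0,"wz": 0,"jaw": 0},
    {"dx": 0,"dy": -0.5,"dz": 1,"wx": 0,"wy": 0,"wz": 0,"jaw": 0},
    {"dx": 0,"dy": -1,"dz": 0.8,"wx": 0,"wy": 0,"wz": 0,"jaw": 0},
    {"dx": 0,"dy": -1,"dz": 0,"wx": 0,"wy": 0,"wz": 0,"jaw": 0},
    {"dx": 0,"dy": -0.5,"dz": 0,"wx": 0,"wy": 0,"wz": 0,"jaw": 0},
    {"dx": 0,"dy": 0,"dz": 0,"wx": 0,"wy": 0,"wz": 0,"jaw": 0},
    {"dx": 0,"dy": 0,"dz": 0,"wx": 0,"wy": 0,"wz": 0,"jaw": 0},
  ],
)

```text
time: 29.5
tcp_pos: [0.5164, -0.0889, 0.1959]
ee_rot: [179.7, 0.0, 95.5]
wrist_force: [0.5, -0.2, -0.0]
grip_width: 0.5
```

```bash
python3 m.py wfin
```

```text
[ 0.51644631 -0.08891106  0.19589097] [1.79677828e+02 3.28330221e-02 9.54576763e+01] -16.606610509672823 29.5
1630 z 0.0763 c [516.6 -12. ] mean [516.4 -11.2] [14.9 59.9] 5.5
long axis deg 95.40891825836518
```

View pics/wfin.png

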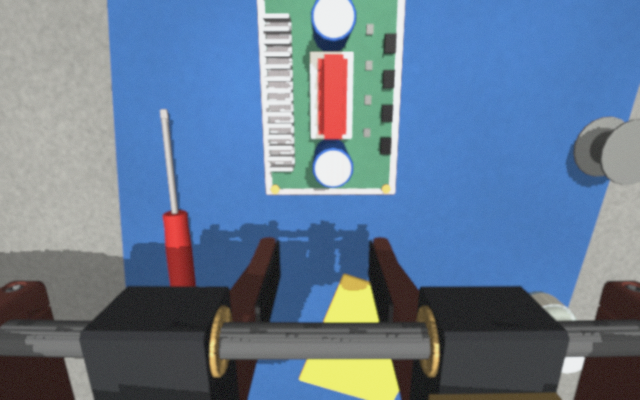

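The comb is seated on the block at pixel (333,97). Its top reads 0.0763, which is 0.078 with the 2 mm bias and exactly the fully-home height. Its axis is 95.4°. Hand in.

```bash
python3 -c "
from bench import env
print(env.finish_job())"
```

```text
the job is handed in; nothing more can be done
None
```

The comb is seated fully home in the terminal block and let go. The job was handed in at about 29.5 s of the 67 s; no verdict is reported.

**What I did:**
1. Gripped the comb by its ends and lifted it out of the rack.
2. Stood it upright on the yellow plate and let go.
3. Turned the gripper 90° and took the comb by its long sides.
4. Lowered all five blades into the slots, pushed it home and backed away.

**Last checks:**
- **Depth:** The comb's top reads 76.3 mm. With the roughly 2 mm low bias seen in earlier readings, that is 78 mm, the fully-home height.
- **Position:** The centre is at (0.5166, -0.012), against about (0.517, -0.011 to -0.012) measured for the socket. The axis is 95.4° against about 95.4°.
- **Contact:** The wrist force is about zero, and the gripper is clear of everything.

**What went wrong or disagreed:**
- **Weak first side grip:** I lifted before the jaws had closed, so they held only about 3 mm of the rib. I set the comb back on the plate and regripped it; one touchdown there reached about 35 N.
- **Final push:** It peaked at about 51 N at the wrist, under the 120 N limit.
- **Slot row position:** The two camera views differed by about 1 mm along the slot row. I settled it by measuring against the comb's own edge, and the blades then went in without contact force.
- **Bystanders:** I did not re-measure them, but I noticed no contact with them.

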